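# Clamp the house blanks for painting and lock the jaw with the mallet

### The arm

A 7-joint arm with a two-finger parallel gripper is mounted at the origin on the work surface. World frame = base frame: x ahead of the robot, y to its left, z up, the work surface at z = 0. Lengths are in m, angles in rad, forces in N, time in s.
With the tool pointing down it reaches from about 0.4 to 0.875 m from the base axis. Payload 19.3 kg.
Tool frame: the origin (TCP) lies midway between the tips of the shut fingers; the grasp point (between the pads) lies 19 mm behind it; z points along the fingers, y is the direction in which the jaws open and shut (so a half turn about z gives the same grasp; the last joint's range is limited). The gripper opens to 85 mm and grips with 20 to 120 N. Pads are 22 mm wide; open, the fingers measure 114 mm over their backs; the gripper's body (76 mm by 85 mm) begins 54 mm behind the grasp point. The pads swing forward as they close: fully open they stand 13 mm farther back than shut.
Start: joints at [-1.185, 0.521, -0.036, 1.599, 0.021, 1.021, -0.113], TCP at [0.275, 0.561, 0.231] pointing down, gripper open.
Joint ranges: [-2.91, 2.91], [-0.3, 2.13], [-1.5, 1.42], [0.17, 2.43], [-1.26, 4.41], [0.16, 1.93], [-2.52, 2.52]. Speed limits (rad/s): [1.89, 1.89, 2.39, 2.39, 3.01, 3.01, 3.01].

### API

Orientations are given as [roll, pitch, yaw] about the fixed x, y, z axes, in that order (R = Rz(yaw) Ry(pitch) Rx(roll)).
In Python, from workcell import bot, eyes gives the robot as it stands. The module is installed in compiled form; this text tells all that it offers.
- The arm moves only by the shell command python3 -m jog 'ROWS' [FORCE]. ROWS is JSON, a list of rows, each an object with "delta_pos": the shift along the world's x, y, z in mm, a list of three; "spin": the turn about the world's z in rad; "claw": the closure, from 0 (fully open) to 1 (shut). In form: [{"delta_pos": [tx, ty, tz], "spin": spin, "claw": claw}, ...]. A call has 1 to 8 rows; each row is the pose to reach, as a shift and turn from the pose measured when the call began; what a row does not reach only later rows make up. A row lasts 1/10 s, in which the tool goes at most 50 mm and 8.59 degrees, less where a joint would pass 70% of its speed; a pose out of reach is approached as far as the arm can. A call with a gripper value outside its range is refused whole. The fingers move at their own pace and stop on an object; FORCE is the grip in N (left out, the last holds). Time passes only in rows, so rows that repeat a pose let the fingers close. It gives the time, the measured TCP pose, the force and the opening at its end, in the units of the state.
- bot.observe(): the state, without advancing time (a new reading comes with each control period).
- eyes.grab_frame(name): name is "scene" or "top" or "wrist"; returns the picture (400x640x3 uint8, blue, green, red); there is no depth.
- eyes.camera_params(name): a dict with "fx", "fy", "cx", "cy" (pixels), "k1" (the pictures are not rectified: a ray, as slopes to the right and down, at radius r is drawn at 1 + k1 r^2 times it, then the intrinsics apply), "origin" and "attitude" of the camera in the world. Camera axes: x right, y up, looking along -z (the intrinsics and any distortion apply to the point x, -y, -z); pixel columns grow to the right and rows downward; lengths in m; the calibration is good to about 2 mm. A picture is of the moment at which its call begins: read the wrist's pose just before it. camera_params takes no time and is no camera call; for the wrist camera it gives the pose at the moment of the call.
- bot.job_done(): hands the job in, once; it reports no verdict.
The state is a dict: "clock": time; "qpos": joint angles; "qd": joint speeds; "joint_efforts": joint torques, N m; "position": TCP position; "tool_rot": TCP orientation; "force": force on the tool from outside, world axes, zero at the start; "moment": the same for the moment, N m; "grip_width": finger opening in m.
Only numpy, scipy, OpenCV 4.12 (cv2) and the standard library are available. Lean on these libraries where they do the work, as an engineer would, in place of code of your own. Each camera call takes 0.05 s, during which the arm holds its last target. There are 200 camera calls.

### The job

Get the little wooden house blanks ready for painting: stand every one of them upright in the paint clamp in a single row on the bed's centre line, gable fronts facing the jaw, opening the jaw first so that they fit, and then slide the jaw up until the sprung plate behind the row is hard against its stop. When the row is tight, take the mallet and lock the jaw by knocking both sprung pins on it fully home, one after the other, with brisk blows, never pushing a pin with the gripper; then stand the mallet back on its head on the cork pad, and leave everything else on the table where it is.

Things in the scene. Friction and masses are not known exactly. Their poses are not given: they have to be found in the camera images.
- clamp: Paint clamp fixed on the table: plywood bed 166 mm (x) by 295 mm (y), 18 mm thick, open at both x sides, a centre line along y. Origin: centre of the bed's underside; z up. At the -y end a fixed end block (120 x 30 x 32 mm) with a sprung plate before it, at the +y end a sliding jaw. Houses stand on the bed's top, z = 18 mm.
- plate_face (a point): Centre of the face of the sprung aluminium plate (110 mm wide, 30 mm high) at the clamp's -y end, against which the row is pressed; axes as the clamp's, the face looks to +y. With the plate at rest it lies at clamp y = -88.5 mm, 34 mm above the table.
- plate (a joint): How far the sprung plate is pushed back towards -y: 0 at rest, 0.010 m when it is hard against its stop. The spring pushes with 1 N at rest and 3.5 N at the stop; the stop is felt as a sharp rise of force. The plate springs out again when the row is slack.
- jaw_face (a point): Centre of the pressing face (looks to -y) of the sliding jaw, a wooden block 160 mm (x) by 40 mm (y), lying 0 to +40 mm in y behind this face, its top 50 mm above the table. Axes as the clamp's; 34 mm above the table. With the jaw fully back it lies at clamp y = +96.5 mm, 185 mm from the resting plate.
- jaw (a joint): Travel of the jaw towards the plate: 0 fully back, up to 0.125 m forward (clamp -y). It slides stiffly (about 7 N) and stays where it is left, also against the plate's spring. At the start it stands partly forward.
- jaw_knob (a point): Centre of the top of the grip on the jaw, a wooden block 24 mm (x) by 22 mm (y) standing 32 mm above the jaw's top, midway between the two pins; its top is 82 mm above the table. Pinch it from above across its 24 mm (fingers closing along the clamp's x, between the pins; the roofs of the houses stand close before it) and slide the jaw either way.
- pin_near (a joint): How far the near lock pin is down: 0 fully up, 0.014 m fully home with its head on the jaw's top. It has a return spring but grips in its bore, and stays where it is knocked to; driving it takes about 7 N at the top rising to 10 N at the bottom.
- pin_near_top (a point): Centre of the top of the near pin's head: a steel disc 26 mm across, 8 mm thick, on a sprung shaft on the jaw, 62 mm to the clamp's -x side of the jaw's middle. 72 mm above the table when fully up, 58 mm when home. It moves with the jaw.
- pin_far (a joint): The same for the far lock pin: 0 up, 0.014 m home.
- pin_far_top (a point): The same for the far pin, 62 mm to the clamp's +x side of the jaw's middle.
- mallet: Wooden mallet, 0.3 kg, standing on one end of its head, handle level. Head 46 mm (x) by 50 mm (y) by 80 mm tall (z), flat striking faces at both ends. Origin: centre of the head's lower striking face. Handle along the mallet's +x from the head to 173 mm, 18 mm wide (y), 24 mm tall, its middle 40 mm above the origin.
- mallet_grip (a point): A good point to hold the mallet: on the handle's axis, 55 mm from the middle of the head along +x, 40 mm above the lower striking face. Axes as the mallet's.
- pad: Square cork pad 130 x 130 x 6 mm fixed on the table, the mallet's place. Origin: centre of its underside.
- house1: Bare wooden house-shaped blank, a gabled block: 56 mm wide (its x), 22 mm thick (its y), upright side walls 30 mm high, ridge 58 mm high. Origin: centre of its underside. About 35 g. Standing upright on the table at the start; may be absent (None).
- house2: Bare wooden house-shaped blank, a gabled block: 56 mm wide (its x), 26 mm thick (its y), upright side walls 30 mm high, ridge 58 mm high. Origin: centre of its underside. About 41 g. Standing upright on the table at the start; may be absent (None).
- house3: Bare wooden house-shaped blank, a gabled block: 56 mm wide (its x), 30 mm thick (its y), upright side walls 30 mm high, ridge 58 mm high. Origin: centre of its underside. About 48 g. Standing upright on the table at the start; may be absent (None).
- house4: Bare wooden house-shaped blank, a gabled block: 56 mm wide (its x), 34 mm thick (its y), upright side walls 30 mm high, ridge 58 mm high. Origin: centre of its underside. About 54 g. Standing upright on the table at the start; may be absent (None).
- house5: Bare wooden house-shaped blank, a gabled block: 56 mm wide (its x), 38 mm thick (its y), upright side walls 30 mm high, ridge 58 mm high. Origin: centre of its underside. About 60 g. Standing upright on the table at the start; may be absent (None).
- mug: White mug, 82 mm across, 95 mm tall. Not part of the job: leave it where it is. Origin at its underside.
- bowl: White bowl, 100 mm across, 30 mm tall. Not part of the job: leave it where it is. Origin at its underside.
- paint_jar: Blue paint jar, 48 mm across, 60 mm tall. Not part of the job: leave it where it is. Origin at its underside.
- coaster: Wooden disc 88 mm across, 12 mm thick. Not part of the job: leave it where it is. Origin at its underside.
- star: Flat wooden star about 70 mm across, 10 mm thick. Not part of the job: leave it where it is. Origin at its underside.
- varnish: Amber bottle 60 mm across, 120 mm tall. Not part of the job: leave it where it is. Origin at its underside.
Things that resemble listed ones, but are neither listed nor needed, are in the scene too. What is shaped like the house2 but black is not meant.

How it is judged:
By the outcome, as a careful person would: the job done as asked, in the order asked, and still so for the second after the job is handed in, with the robot touching nothing.
Of house1, house2, house3, house4, house5 only 3 to 5 are there at a start; the rules pass over those that are not, and their reading is None.
At some moment in a run one of house1, house2, house3, house4, house5 may be knocked a few centimetres aside while the robot is not near it.
It also fails if it takes over 208 s, if anything falls off the work surface, if the arm or the gripper's body presses on something with over 40 N, if the wrist force passes 120 N, or if a joint passes its speed limit or range.

## Working session

There is one attempt and no reset: what is moved stays moved. The work goes in short steps, Python scripts to look and compute and a shell command to move; the robot and the scene stay as the last step left them, time stands still between calls to the robot, and variables do not carry over. Pictures are saved under pics/ and viewed, about 12 in all and at most 16, crops included, and the job is handed in when it is done.

```bash
mkdir -p pics; cat > h.py <<'E'
import numpy as np, cv2
from workcell import bot, eyes
def cam(n): return eyes.camera_params(n)
def R_of(a):
    a=np.array(a,float)
    if a.shape==(3,3): return a
    from scipy.spatial.transform import Rotation as R
    return R.from_euler('xyz',a).as_matrix() if a.size==3 else R.from_quat(a).as_matrix()
def ray(p,u,v):
    K=np.array([[p['fx'],0,p['cx']],[0,p['fy'],p['cy']],[0,0,1]])
    d=np.array([(u-p['cx'])/p['fx'],(v-p['cy'])/p['fy']]); x=d.copy()
    for _ in range(30): x=d/(1+p['k1']*(x@x))
    return R_of(p['attitude'])@np.array([x[0],-x[1],-1.])
def pt(p,u,v,z):
    r=ray(p,u,v);o=np.array(p['origin']);return (o+r*(z-o[2])/r[2])[:2]
def proj(p,X):
    c=R_of(p['attitude']).T@(np.array(X,float)-np.array(p['origin']))
    x=np.array([c[0],-c[1]])/-c[2]; x=x*(1+p['k1']*(x@x))
    return np.array([p['fx']*x[0]+p['cx'],p['fy']*x[1]+p['cy']])
E
python3 - <<'E'
from h import *
print(bot.observe())
for n in ["top","scene","wrist"]:
    p=cam(n);print(n,p); cv2.imwrite(f'pics/{n}0.png',eyes.grab_frame(n))
E
```

```text
{'clock': 0.0, 'qpos': array([-1.18521699,  0.52201389, -0.03629743,  1.59997121,  0.0212184 ,
        1.02108071, -0.11280458]), 'qd': array([-3.36673413e-05,  2.74854246e-04, -5.64813210e-04,  5.19596213e-04,
        4.16807100e-04,  3.94966095e-04, -1.21257479e-03]), 'joint_efforts': array([-1.97088055e-03, -9.27122211e+01,  1.97893001e+00, -3.69946682e+01,
        1.78202474e-02,  8.32996331e-03,  1.02536177e-05]), 'position': array([0.27501516, 0.56089241, 0.23073932]), 'tool_rot': array([-3.14050993e+00,  1.06583269e-04,  2.68578179e+00]), 'force': array([-0.43802574,  0.47472359, -1.14048129]), 'moment': array([-0.01178278, -0.00525797, -0.02591558]), 'grip_width': 0.08576584480317677}
top {'fx': 513.3314735019513, 'fy': 513.3314735019513, 'cx': 319.24056769130453, 'cy': 203.8440171549463, 'k1': -0.08773507570199697, 'origin': array([ 0.36906977, -0.0578264 ,  1.21786347]), 'attitude': array([ 0.1962648 ,  0.00169944, -1.59779323])}
scene {'fx': 377.4185265216753, 'fy': 377.4185265216753, 'cx': 317.57173177865644, 'cy': 202.9727387830756, 'k1': 0.004103627273324945, 'origin': array([1.12177337, 0.32786705, 0.83415392]), 'attitude': array([7.19667578e-01, 1.59117684e-04, 2.16641701e+00])}
wrist {'fx': 292.203014970503, 'fy': 292.203014970503, 'cx': 324.0754648903571, 'cy': 199.18741233968294, 'k1': -0.04550146202021734, 'origin': array([0.21242598, 0.59193108, 0.37357936]), 'attitude': array([-2.78227177e-01,  9.80791359e-04,  1.11590769e+00])}
```

View pics/top0.png

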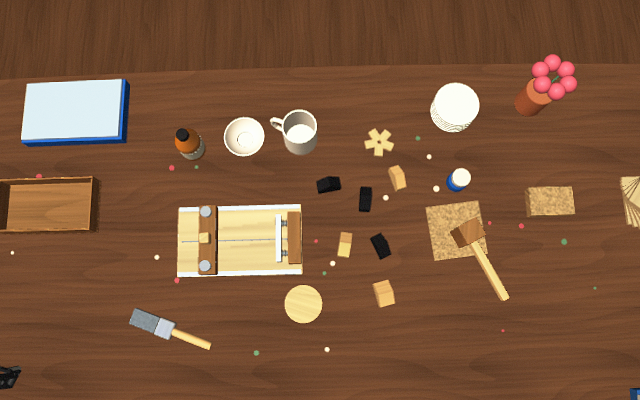

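View pics/scene0.png

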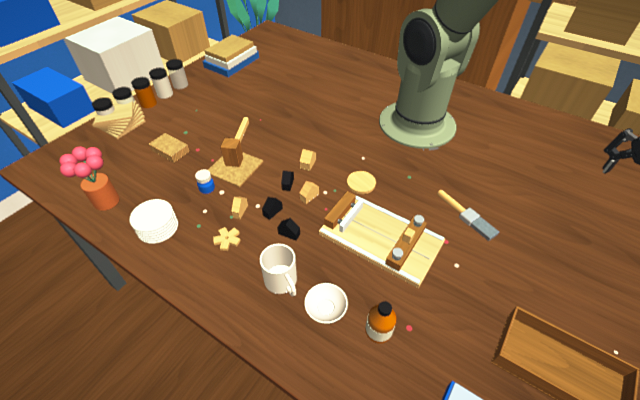

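```bash
python3 - <<'E'
from h import *
im=cv2.imread('pics/top0.png');p=cam('top')
for n,u,v,z in [('hA',345,244,.03),('hB',397,178,.03),('hC',384,293,.03),('b1',329,184,.03),('b2',365,199,.03),('b3',381,245,.03),('mallet',467,235,.08),('handle end',503,298,.04),('jar',458,178,.06),('mug',299,131,.09),('coaster',303,304,.01),('knob',204,238,.08),('pinfar',206,211,.07),('pinnear',205,266,.07),('platetopL',278,238,.05),('bedTL',178,207,.018),('bedTR',301,206,.018),('bedBR',302,273,.018),('bedBL',178,276,.018)]:
    print(n,pt(p,u,v,z).round(3))
c=im[150:320,165:525]; cv2.imwrite('pics/c1.png',cv2.resize(c,None,fx=2.2,fy=2.2,interpolation=cv2.INTER_CUBIC))
E
```

```text
hA [ 0.508 -0.119]
hB [ 0.663 -0.249]
hC [ 0.393 -0.205]
b1 [ 0.653 -0.087]
b2 [ 0.614 -0.171]
b3 [ 0.504 -0.203]
mallet [ 0.515 -0.392]
handle end [ 0.372 -0.477]
jar [ 0.652 -0.388]
mug [ 0.766 -0.02 ]
coaster [ 0.374 -0.018]
knob [0.524 0.198]
pinfar [0.588 0.197]
pinnear [0.462 0.198]
platetopL [0.524 0.035]
bedTL [0.609 0.276]
bedTR [ 0.604 -0.019]
bedBR [ 0.445 -0.018]
bedBL [0.445 0.273]
```

View pics/c1.png

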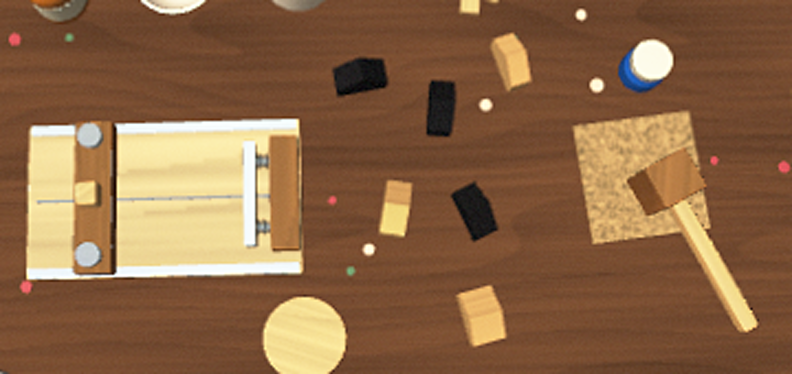

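```bash
python3 -m jog '[{"delta_pos":[30,-50,10],"spin":-0.15,"claw":0},{"delta_pos":[60,-95,20],"spin":-0.3,"claw":0},{"delta_pos":[90,-140,30],"spin":-0.45,"claw":0},{"delta_pos":[115,-185,40],"spin":-0.6,"claw":0},{"delta_pos":[140,-230,50],"spin":-0.75,"claw":0},{"delta_pos":[165,-275,50],"spin":-0.9,"claw":0},{"delta_pos":[190,-320,50],"spin":-1.05,"claw":0},{"delta_pos":[215,-360,50],"spin":-1.115,"claw":0}]' 40; python3 -m jog '[{"delta_pos":[30,-40,0],"spin":0,"claw":0},{"delta_pos":[35,-70,0],"spin":0,"claw":0},{"delta_pos":[35,-70,0],"spin":0,"claw":0},{"delta_pos":[35,-70,0],"spin":0,"claw":0}]'
python3 - <<'E'
from h import *
s=bot.observe();print(s['clock'],s['position'],s['tool_rot'],s['force'])
import pickle
p=cam('wrist');im=eyes.grab_frame('wrist');pickle.dump((p,im),open('w1.pkl','wb'));cv2.imwrite('pics/w1.png',im);print(p['origin'],p['attitude'])
E
```

```text
clock: 0.95
position: [0.4783, 0.2196, 0.281]
tool_rot: [-3.141, -0.0, 1.565]
force: [0.7, 1.1, -1.1]
grip_width: 0.0855
clock: 1.35
position: [0.5132, 0.1493, 0.2809]
tool_rot: [-3.141, -0.0, 1.564]
force: [-0.1, 0.9, -0.5]
grip_width: 0.0856
1.35 [0.51320795 0.1492701  0.28088698] [-3.14065300e+00 -4.16571494e-04  1.56389390e+00] [-0.05130512  0.93999279 -0.52943379]
[0.51362337 0.21897647 0.42372406] [-0.27744501  0.00042325 -0.00605149]
```

View pics/w1.png

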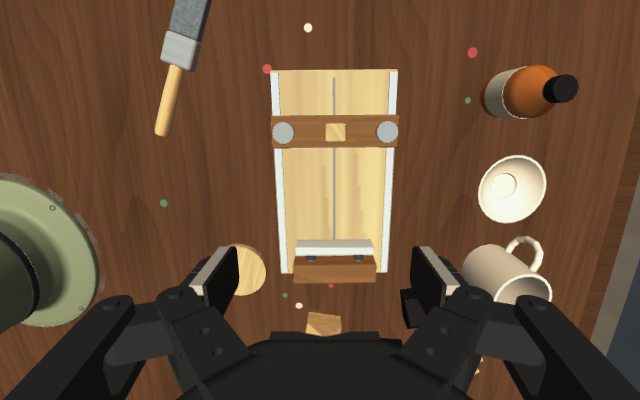

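```bash
python3 - <<'E'
from h import *
import pickle
p,im=pickle.load(open('w1.pkl','rb'))
for n,u,v,z in [('TL',272,70,.018),('TR',397,69.5,.018),('BL',281,273,.018),('BR',387,272,.018),('knob',335,131.5,.082),('pinN',283,132.5,.072),('pinF',387.5,131.5,.072)]:
    print(n,pt(p,u,v,z).round(4))
g=cv2.cvtColor(im,cv2.COLOR_BGR2GRAY).astype(int)
for v in [85,95,105,160,180,200,220,235]:
    u=320+np.argmin(g[v,320:350]); w=np.clip(200-g[v,u-2:u+3],0,None); uu=(w*np.arange(u-2,u+3)).sum()/w.sum(); print(v,uu.round(1),pt(p,uu,v,.018).round(4))
hsv=cv2.cvtColor(im,cv2.COLOR_BGR2HSV)
m=((hsv[...,1]<60)&(hsv[...,2]>90)&(hsv[...,2]<215)).astype(np.uint8); m[:115]=0;m[150:]=0;m[:,:268]=0;m[:,405:]=0
n,l,s,c=cv2.connectedComponentsWithStats(m)
for i in range(1,n):
    if s[i,4]>80: print(s[i],c[i],pt(p,*c[i],.072).round(4))
E
```

```text
TL [0.4464 0.2777]
TR [0.6083 0.2776]
BL [ 0.4447 -0.0161]
BR [ 0.6103 -0.0154]
knob [0.5259 0.2021]
pinN [0.4649 0.2008]
pinF [0.5882 0.2014]
85 333.6 [0.5262 0.2586]
95 333.4 [0.5259 0.2461]
105 333.8 [0.5264 0.2334]
160 333.9 [0.5267 0.1601]
180 333.9 [0.5268 0.1316]
200 333.8 [0.5268 0.1021]
220 333.8 [0.5269 0.0715]
235 333.7 [0.5268 0.0476]
[376 121  23  22 372] [386.84139785 131.46236559] [0.5874 0.2014]
[272 122  22  22 370] [282.8        132.48108108] [0.4647 0.2009]
```

```bash
python3 -m jog '[{"delta_pos":[13,52,-40],"spin":0.01,"claw":0.5},{"delta_pos":[13,52,-90],"spin":0.01,"claw":0.5},{"delta_pos":[13,52,-140],"spin":0.01,"claw":0.5},{"delta_pos":[13,52,-185],"spin":0.01,"claw":0.5},{"delta_pos":[13,52,-215],"spin":0.01,"claw":0.5},{"delta_pos":[13,52,-225],"spin":0.01,"claw":0.5},{"delta_pos":[13,52,-225],"spin":0.01,"claw":0.5}]' 40;  python3 -m jog '[{"delta_pos":[0,0,0],"spin":0,"claw":1},{"delta_pos":[0,0,0],"spin":0,"claw":1},{"delta_pos":[0,0,0],"spin":0,"claw":1},{"delta_pos":[0,0,0],"spin":0,"claw":1},{"delta_pos":[0,0,0],"spin":0,"claw":1}]' 40
```

```text
clock: 2.1
position: [0.5253, 0.2028, 0.0553]
tool_rot: [-3.139, 0.0, 1.577]
force: [0.6, 0.2, 0.3]
grip_width: 0.0431
clock: 2.6
position: [0.5263, 0.2037, 0.0572]
tool_rot: [-3.142, -0.002, 1.577]
force: [-1.8, 2.1, 11.0]
grip_width: 0.023
```

```bash
python3 -m jog '[{"delta_pos":[0,10,0],"spin":0,"claw":1},{"delta_pos":[0,20,0],"spin":0,"claw":1},{"delta_pos":[0,30,0],"spin":0,"claw":1},{"delta_pos":[0,40,0],"spin":0,"claw":1},{"delta_pos":[0,46,0],"spin":0,"claw":1},{"delta_pos":[0,49,0],"spin":0,"claw":1},{"delta_pos":[0,49,0],"spin":0,"claw":1}]'
```

```text
clock: 3.3
position: [0.5262, 0.2504, 0.0574]
tool_rot: [-3.141, 0.001, 1.576]
force: [1.7, -11.2, -13.2]
grip_width: 0.0232
```

```bash
python3 -m jog '[{"delta_pos":[0,0,0],"spin":0,"claw":0.5},{"delta_pos":[0,0,0],"spin":0,"claw":0.5},{"delta_pos":[0,0,25],"spin":0,"claw":0.5},{"delta_pos":[0,0,75],"spin":0,"claw":0.5},{"delta_pos":[0,-20,120],"spin":0,"claw":0},{"delta_pos":[0,-60,150],"spin":0,"claw":0},{"delta_pos":[0,-105,170],"spin":0,"claw":0},{"delta_pos":[0,-155,190],"spin":0,"claw":0}]' 40;  python3 -m jog '[{"delta_pos":[0,-50,0],"spin":0,"claw":0},{"delta_pos":[0,-100,0],"spin":0,"claw":0},{"delta_pos":[0,-150,0],"spin":0,"claw":0},{"delta_pos":[0,-190,0],"spin":0,"claw":0},{"delta_pos":[0,-190,0],"spin":0,"claw":0},{"delta_pos":[0,-190,0],"spin":0,"claw":0}]' 40
python3 - <<'E'
from h import *
import pickle
p=cam('wrist');im=eyes.grab_frame('wrist');pickle.dump((p,im),open('w2.pkl','wb'));cv2.imwrite('pics/w2.png',im);print(p['origin'],p['attitude'])
E
```

```text
clock: 4.1
position: [0.5262, 0.0981, 0.2481]
tool_rot: [3.14, -0.0, 1.577]
force: [0.2, -1.4, -0.2]
grip_width: 0.0857
clock: 4.7
position: [0.5263, -0.0925, 0.2487]
tool_rot: [3.139, -0.001, 1.575]
force: [-0.1, 0.1, -0.3]
grip_width: 0.0851
[ 0.52540541 -0.02281939  0.39160775] [-0.27714907 -0.00326318  0.00527787]
```

View pics/w2.png

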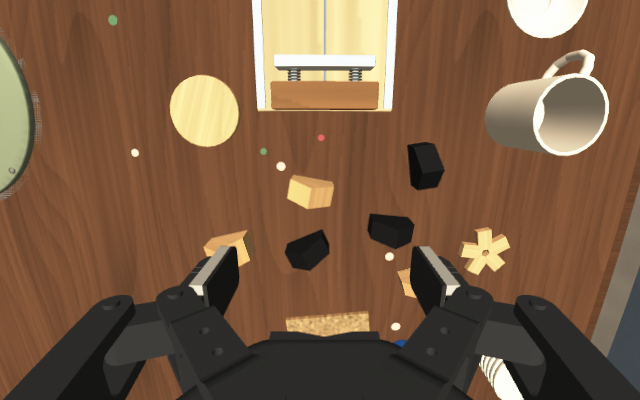

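```bash
python3 - <<'E'
from h import *
import pickle
p,im=pickle.load(open('w2.pkl','rb'))
cv2.imwrite('pics/cA.png',cv2.resize(im[165:220,275:345],None,fx=8,fy=8,interpolation=cv2.INTER_CUBIC))
E
```

```text
(no output)
```

View pics/cA.png

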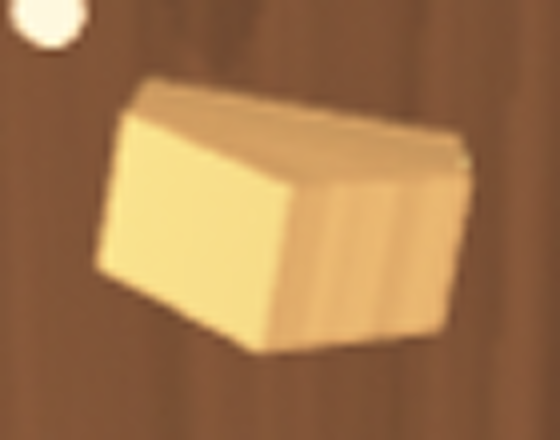

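```bash
python3 - <<'E'
from h import *
import pickle
p,im=pickle.load(open('w2.pkl','rb'))
f=lambda x,y,z:pt(p,275+x/8-.4,165+y/8-.4,z).round(4)
for n,a in dict(base=[(150,78,0),(462,135,0)],eavF=[(123,110,.03),(472,178,.03)],eavB=[(97,268,.03),(441,332,.03)],apex=[(291,185,.058),(260,352,.058)]).items():
    q=[f(*k) for k in a];d=q[1]-q[0];print(n,q,'mid',(q[0]+q[1])/2,'len',np.hypot(*d).round(4),'ang',np.arctan2(d[1],d[0]).round(3))
E
```

```text
base [array([ 0.4853, -0.0992]), array([ 0.5385, -0.1089])] mid [ 0.5119  -0.10405] len 0.0541 ang -0.18
eavF [array([ 0.484 , -0.0985]), array([ 0.5392, -0.1093])] mid [ 0.5116 -0.1039] len 0.0562 ang -0.193
eavB [array([ 0.4791, -0.1244]), array([ 0.5345, -0.135 ])] mid [ 0.5068 -0.1297] len 0.0564 ang -0.189
apex [array([ 0.5115, -0.1038]), array([ 0.5067, -0.1295])] mid [ 0.5091  -0.11665] len 0.0261 ang -1.755
```

```bash
python3 -m jog '[{"delta_pos":[-17,-24,-45],"spin":-0.15,"claw":0},{"delta_pos":[-17,-24,-95],"spin":-0.192,"claw":0},{"delta_pos":[-17,-24,-145],"spin":-0.192,"claw":0},{"delta_pos":[-17,-24,-190],"spin":-0.192,"claw":0},{"delta_pos":[-17,-24,-225],"spin":-0.192,"claw":0},{"delta_pos":[-17,-24,-243],"spin":-0.192,"claw":0},{"delta_pos":[-17,-24,-243],"spin":-0.192,"claw":0}]' 40;  python3 -m jog '[{"delta_pos":[0,0,0],"spin":0,"claw":1},{"delta_pos":[0,0,0],"spin":0,"claw":1},{"delta_pos":[0,0,0],"spin":0,"claw":1},{"delta_pos":[0,0,0],"spin":0,"claw":1}]' 40
```

```text
clock: 5.45
position: [0.5085, -0.1137, 0.0037]
tool_rot: [-3.141, -0.001, 1.387]
force: [0.6, -0.8, 0.5]
grip_width: 0.0853
clock: 5.85
position: [0.5094, -0.1132, 0.005]
tool_rot: [3.141, -0.002, 1.388]
force: [-0.4, 2.1, 9.1]
grip_width: 0.0554
```

```bash
python3 -m jog '[{"delta_pos":[0,0,20],"spin":0,"claw":1},{"delta_pos":[0,0,60],"spin":0,"claw":1},{"delta_pos":[8,30,95],"spin":0.1,"claw":1},{"delta_pos":[17,75,105],"spin":0.187,"claw":1},{"delta_pos":[17,120,105],"spin":0.187,"claw":1},{"delta_pos":[17,160,105],"spin":0.187,"claw":1},{"delta_pos":[17,174,105],"spin":0.187,"claw":1},{"delta_pos":[17,174,105],"spin":0.187,"claw":1}]';  python3 -m jog '[{"delta_pos":[0,0,0],"spin":0,"claw":1}]'
```

```text
clock: 6.65
position: [0.5265, 0.0634, 0.1107]
tool_rot: [3.14, -0.003, 1.578]
force: [0.0, -0.4, 0.2]
grip_width: 0.0552
clock: 6.75
position: [0.5266, 0.0625, 0.1113]
tool_rot: [3.139, -0.003, 1.578]
force: [0.8, -0.2, -0.3]
grip_width: 0.0553
```

```bash
python3 -m jog '[{"delta_pos":[0,-1,-40],"spin":0,"claw":1},{"delta_pos":[0,-1,-65],"spin":0,"claw":1},{"delta_pos":[0,-1,-78],"spin":0,"claw":1},{"delta_pos":[0,-1,-84],"spin":0,"claw":1},{"delta_pos":[0,-1,-87],"spin":0,"claw":1},{"delta_pos":[0,-1,-88],"spin":0,"claw":1},{"delta_pos":[0,-1,-88],"spin":0,"claw":1}]'
python3 - <<'E'
from h import *
import pickle
p=cam('wrist');im=eyes.grab_frame('wrist');print(bot.observe()['position'])
cv2.imwrite('pics/w3.png',im)
E
```

```text
clock: 7.45
position: [0.5271, 0.0615, 0.024]
tool_rot: [3.138, -0.003, 1.578]
force: [0.3, -0.4, 0.1]
grip_width: 0.0552
[0.52699964 0.06158809 0.02398549]
```

View pics/w3.png

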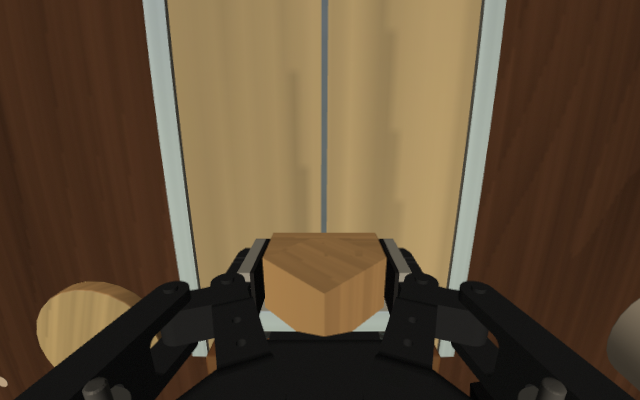

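```bash
python3 -m jog '[{"delta_pos":[0,0,-2],"spin":0,"claw":1},{"delta_pos":[0,0,-2],"spin":0,"claw":0.5},{"delta_pos":[0,0,-2],"spin":0,"claw":0.2},{"delta_pos":[0,0,-2],"spin":0,"claw":0},{"delta_pos":[0,0,15],"spin":0,"claw":0},{"delta_pos":[0,0,60],"spin":0,"claw":0},{"delta_pos":[0,0,105],"spin":0,"claw":0},{"delta_pos":[-10,-30,145],"spin":0,"claw":0}]' 
python3 -m jog '[{"delta_pos":[-25,-40,15],"spin":0,"claw":0},{"delta_pos":[-50,-80,30],"spin":0,"claw":0},{"delta_pos":[-75,-115,50],"spin":0,"claw":0},{"delta_pos":[-110,-150,60],"spin":0,"claw":0},{"delta_pos":[-110,-180,60],"spin":0,"claw":0},{"delta_pos":[-110,-180,60],"spin":0,"claw":0},{"delta_pos":[-110,-180,60],"spin":0,"claw":0}]' 
python3 - <<'E'
from h import *
import pickle
p=cam('wrist');im=eyes.grab_frame('wrist');pickle.dump((p,im),open('w4.pkl','wb'))
hsv=cv2.cvtColor(im,cv2.COLOR_BGR2HSV);print(p['origin'])
u,v=proj(p,[.393,-.205,.03]);print(u,v)
u0,v0=int(u)-40,int(v)-35
print(u0,v0);cv2.imwrite('pics/cC.png',cv2.resize(im[v0:v0+70,u0:u0+80],None,fx=8,fy=8,interpolation=cv2.INTER_CUBIC))
E
```

```text
clock: 8.3
position: [0.518, 0.0348, 0.1701]
tool_rot: [3.137, -0.004, 1.583]
force: [0.2, -0.6, 0.7]
grip_width: 0.0858
clock: 9.0
position: [0.408, -0.1454, 0.2302]
tool_rot: [3.136, -0.004, 1.581]
force: [0.4, 0.0, -0.0]
grip_width: 0.0852
[ 0.40625854 -0.07618046  0.37329177]
310.7078093598931 224.06154040053153
270 189
```

View pics/cC.png

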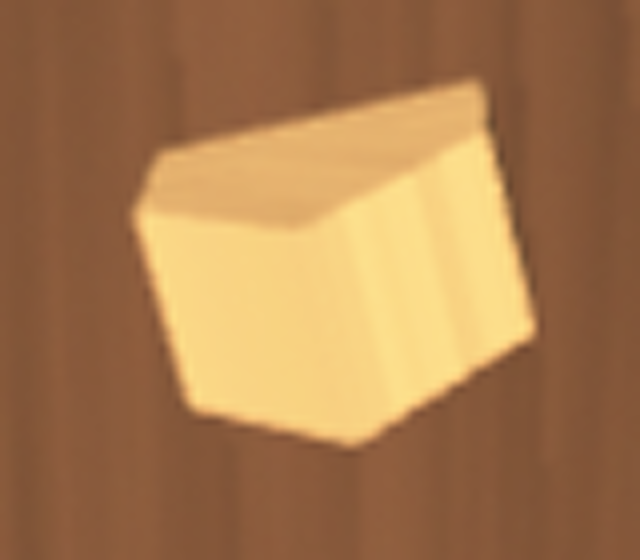

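```bash
cat >> h.py <<'E'
def house(p,u0,v0,base,eF,eB,ap):
    f=lambda a,z:pt(p,u0+a[0]/8-.4,v0+a[1]/8-.4,z)
    for n,a,z in [('base',base,0),('eF',eF,.03),('eB',eB,.03),('ap',ap,.058)]:
        q=[f(k,z) for k in a];d=q[1]-q[0];print(n,'mid',((q[0]+q[1])/2).round(4),'len',np.hypot(*d).round(4),'ang',(np.arctan2(d[1],d[0])+(np.pi/2 if n=='ap' else 0)).round(3))
    print('ctr eaves',np.mean([f(k,.03) for k in eF+eB],0).round(4))
    s=bot.observe();print(s['position'].round(4),s['tool_rot'].round(3))
E
python3 - <<'E'
from h import *
import pickle
p,im=pickle.load(open('w4.pkl','rb'))
house(p,270,189,[(158,155),(480,80)],[(133,210),(487,132)],[(190,408),(535,328)],[(300,228),(355,445)])
E
```

```text
base mid [ 0.3901 -0.1868] len 0.0553 ang 0.247
eF mid [ 0.39   -0.1866] len 0.0562 ang 0.236
eB mid [ 0.3982 -0.2192] len 0.0563 ang 0.254
ap mid [ 0.3939 -0.2029] len 0.0345 ang 0.231
ctr eaves [ 0.3941 -0.2029]
[ 0.4081 -0.1447  0.23  ] [ 3.137 -0.004  1.583]
```

```bash
python3 -m jog '[{"delta_pos":[-14,-40,-20],"spin":0.14,"claw":0},{"delta_pos":[-14,-58,-60],"spin":0.23,"claw":0},{"delta_pos":[-14,-58,-105],"spin":0.23,"claw":0},{"delta_pos":[-14,-58,-150],"spin":0.23,"claw":0},{"delta_pos":[-14,-58,-190],"spin":0.23,"claw":0},{"delta_pos":[-14,-58,-215],"spin":0.23,"claw":0},{"delta_pos":[-14,-58,-224],"spin":0.23,"claw":0},{"delta_pos":[-14,-58,-224],"spin":0.23,"claw":0}]' 40;  python3 -m jog '[{"delta_pos":[0,0,0],"spin":0,"claw":0},{"delta_pos":[0,0,0],"spin":0,"claw":1},{"delta_pos":[0,0,0],"spin":0,"claw":1},{"delta_pos":[0,0,0],"spin":0,"claw":1},{"delta_pos":[0,0,0],"spin":0,"claw":1}]' 40
```

```text
clock: 9.85
position: [0.3938, -0.2021, 0.0054]
tool_rot: [3.138, -0.006, 1.813]
force: [-0.3, -0.6, 1.1]
grip_width: 0.0854
clock: 10.35
position: [0.3945, -0.2021, 0.0064]
tool_rot: [3.137, -0.005, 1.814]
force: [-0.9, 1.4, 16.0]
grip_width: 0.0551
```

```bash
python3 -m jog '[{"delta_pos":[0,0,20],"spin":0,"claw":1},{"delta_pos":[0,0,60],"spin":0,"claw":1},{"delta_pos":[15,30,100],"spin":-0.12,"claw":1},{"delta_pos":[35,70,115],"spin":-0.237,"claw":1},{"delta_pos":[55,112,115],"spin":-0.237,"claw":1},{"delta_pos":[75,155,115],"spin":-0.237,"claw":1},{"delta_pos":[97,198,115],"spin":-0.237,"claw":1},{"delta_pos":[117,240,115],"spin":-0.237,"claw":1}]';  python3 -m jog '[{"delta_pos":[12,38,0],"spin":0,"claw":1},{"delta_pos":[15,53,0],"spin":0,"claw":1},{"delta_pos":[15,53,0],"spin":0,"claw":1},{"delta_pos":[15,53,0],"spin":0,"claw":1}]'
```

```text
clock: 11.15
position: [0.51, 0.0358, 0.1222]
tool_rot: [3.135, -0.005, 1.577]
force: [0.7, -0.9, -0.5]
grip_width: 0.0549
clock: 11.55
position: [0.5246, 0.0879, 0.1225]
tool_rot: [3.135, -0.005, 1.577]
force: [0.0, 0.2, -0.9]
grip_width: 0.0552
```

```bash
python3 -m jog '[{"delta_pos":[2,4,-40],"spin":0,"claw":1},{"delta_pos":[2,4,-70],"spin":0,"claw":1},{"delta_pos":[2,4,-88],"spin":0,"claw":1},{"delta_pos":[2,4,-96],"spin":0,"claw":1},{"delta_pos":[2,4,-98],"spin":0,"claw":1},{"delta_pos":[2,4,-99],"spin":0,"claw":1}]'
python3 -m jog '[{"delta_pos":[0,0,-1],"spin":0,"claw":1},{"delta_pos":[0,0,-1],"spin":0,"claw":0.6},{"delta_pos":[0,0,-1],"spin":0,"claw":0.2},{"delta_pos":[0,0,-1],"spin":0,"claw":0},{"delta_pos":[0,0,15],"spin":0,"claw":0},{"delta_pos":[0,0,60],"spin":0,"claw":0},{"delta_pos":[0,0,105],"spin":0,"claw":0},{"delta_pos":[20,-30,145],"spin":0,"claw":0}]' 
python3 -m jog '[{"delta_pos":[25,-40,15],"spin":0,"claw":0},{"delta_pos":[50,-80,30],"spin":0,"claw":0},{"delta_pos":[75,-120,50],"spin":0,"claw":0},{"delta_pos":[100,-160,60],"spin":0,"claw":0},{"delta_pos":[110,-205,60],"spin":0,"claw":0},{"delta_pos":[110,-245,60],"spin":0,"claw":0},{"delta_pos":[110,-245,60],"spin":0,"claw":0},{"delta_pos":[110,-245,60],"spin":0,"claw":0}]' 
python3 - <<'E'
from h import *
import pickle
p=cam('wrist');im=eyes.grab_frame('wrist');pickle.dump((p,im),open('w5.pkl','wb'))
u,v=proj(p,[.663,-.249,.03]);print(u,v)
u0,v0=int(u)-40,int(v)-35
print(u0,v0);cB=cv2.resize(im[v0:v0+70,u0:u0+80],None,fx=8,fy=8,interpolation=cv2.INTER_CUBIC)
cv2.imwrite('pics/cB.png',cB)
E
```

```text
clock: 12.15
position: [0.5266, 0.0906, 0.0245]
tool_rot: [3.135, -0.005, 1.575]
force: [-7.4, -5.1, 20.1]
grip_width: 0.0554
clock: 12.95
position: [0.544, 0.0659, 0.1686]
tool_rot: [3.136, -0.007, 1.58]
force: [1.5, -0.6, -0.7]
grip_width: 0.0855
clock: 13.75
position: [0.6537, -0.1801, 0.2285]
tool_rot: [3.137, -0.007, 1.578]
force: [0.4, 0.4, 0.1]
grip_width: 0.0854
330.22531392201574 232.0413295829748
290 197
```

View pics/cB.png

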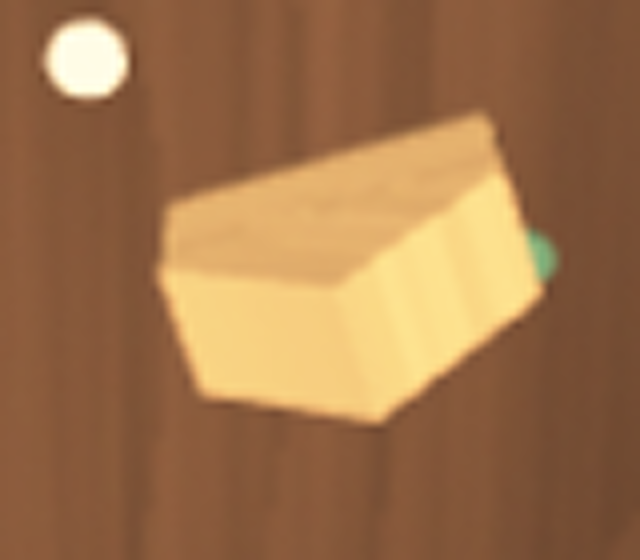

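```bash
python3 - <<'E'
from h import *
import pickle
p,im=pickle.load(open('w5.pkl','rb'))
house(p,290,197,[(165,205),(485,112)],[(158,270),(500,172)],[(203,396),(543,292)],[(338,286),(380,422)])
E
```

```text
base mid [ 0.6635 -0.2386] len 0.0561 ang 0.305
eF mid [ 0.6633 -0.2386] len 0.0555 ang 0.303
eB mid [ 0.6706 -0.2593] len 0.0564 ang 0.326
ap mid [ 0.6672 -0.2488] len 0.0223 ang 0.295
ctr eaves [ 0.667  -0.2489]
[ 0.6541 -0.1787  0.2284] [ 3.136 -0.007  1.58 ]
```

```bash
python3 - <<'E'
from h import *
import pickle
p,im=pickle.load(open('w2.pkl','rb'))
for uv in [(486,251),(461,253),(471,270),(486,230),(508,240)]: print(pt(p,*uv,.01).round(3))
E
```

```text
[ 0.764 -0.209]
[ 0.727 -0.212]
[ 0.746 -0.24 ]
[ 0.758 -0.176]
[ 0.794 -0.192]
```

```bash
python3 -m jog '[{"delta_pos":[13,-40,-10],"spin":0.14,"claw":0.2},{"delta_pos":[13,-70,-45],"spin":0.28,"claw":0.2},{"delta_pos":[13,-70,-95],"spin":0.297,"claw":0.2},{"delta_pos":[13,-70,-145],"spin":0.297,"claw":0.2},{"delta_pos":[13,-70,-185],"spin":0.297,"claw":0.2},{"delta_pos":[13,-70,-212],"spin":0.297,"claw":0.2},{"delta_pos":[13,-70,-221],"spin":0.297,"claw":0.2},{"delta_pos":[13,-70,-221],"spin":0.297,"claw":0.2}]' 40;  python3 -m jog '[{"delta_pos":[0,0,0],"spin":0,"claw":0.2},{"delta_pos":[0,0,0],"spin":0,"claw":1},{"delta_pos":[0,0,0],"spin":0,"claw":1},{"delta_pos":[0,0,0],"spin":0,"claw":1},{"delta_pos":[0,0,0],"spin":0,"claw":1}]' 40
```

```text
clock: 14.6
position: [0.667, -0.2474, 0.0069]
tool_rot: [3.137, -0.008, 1.878]
force: [-0.2, -0.8, 0.0]
grip_width: 0.0685
clock: 15.1
position: [0.6682, -0.2473, 0.009]
tool_rot: [3.135, -0.007, 1.879]
force: [-0.3, 1.9, 6.2]
grip_width: 0.055
```

```bash
python3 -m jog '[{"delta_pos":[0,0,20],"spin":0,"claw":1},{"delta_pos":[0,0,60],"spin":0,"claw":1},{"delta_pos":[-15,30,100],"spin":-0.15,"claw":1},{"delta_pos":[-35,70,115],"spin":-0.3,"claw":1},{"delta_pos":[-53,112,115],"spin":-0.302,"claw":1},{"delta_pos":[-70,158,115],"spin":-0.302,"claw":1},{"delta_pos":[-87,204,115],"spin":-0.302,"claw":1},{"delta_pos":[-104,250,115],"spin":-0.302,"claw":1}]';  python3 -m jog '[{"delta_pos":[-18,45,0],"spin":0,"claw":1},{"delta_pos":[-35,85,0],"spin":0,"claw":1},{"delta_pos":[-38,118,0],"spin":0,"claw":1},{"delta_pos":[-38,118,0],"spin":0,"claw":1},{"delta_pos":[-38,118,0],"spin":0,"claw":1}]'
```

```text
clock: 15.9
position: [0.5639, 0.0046, 0.1262]
tool_rot: [3.132, -0.008, 1.577]
force: [1.4, 0.5, -0.4]
grip_width: 0.055
clock: 16.4
position: [0.5263, 0.1233, 0.1278]
tool_rot: [3.13, -0.01, 1.578]
force: [0.7, -0.7, 0.1]
grip_width: 0.0553
```

```bash
python3 -m jog '[{"delta_pos":[1,0,-40],"spin":0,"claw":1},{"delta_pos":[1,0,-70],"spin":0,"claw":1},{"delta_pos":[1,0,-88],"spin":0,"claw":1},{"delta_pos":[1,0,-97],"spin":0,"claw":1},{"delta_pos":[1,0,-100],"spin":0,"claw":1},{"delta_pos":[1,0,-101],"spin":0,"claw":1},{"delta_pos":[1,0,-102],"spin":0,"claw":1}]'
python3 -m jog '[{"delta_pos":[0,0,-0.5],"spin":0,"claw":0.8},{"delta_pos":[0,0,-0.5],"spin":0,"claw":0.4},{"delta_pos":[0,0,-0.5],"spin":0,"claw":0.2},{"delta_pos":[0,0,-0.5],"spin":0,"claw":0},{"delta_pos":[0,0,15],"spin":0,"claw":0},{"delta_pos":[0,0,60],"spin":0,"claw":0},{"delta_pos":[0,0,105],"spin":0,"claw":0},{"delta_pos":[0,20,145],"spin":0,"claw":0}]' 
python3 -m jog '[{"delta_pos":[0,20,20],"spin":0,"claw":0.5},{"delta_pos":[0,30,60],"spin":0,"claw":0.5},{"delta_pos":[0,30,60],"spin":0,"claw":0.5},{"delta_pos":[0,30,60],"spin":0,"claw":0.5}]' 
python3 - <<'E'
from h import *
import pickle
p=cam('wrist');im=eyes.grab_frame('wrist');pickle.dump((p,im),open('w6.pkl','wb'))
t=eyes.grab_frame('top');cv2.imwrite('pics/top2.png',t)
print(bot.observe()['position'],cv2.imwrite('pics/m6.png',np.hstack([im[20:320,200:460],cv2.resize(t[150:320,165:465],None,fx=1.764,fy=1.764)])))
E
```

```text
clock: 17.1
position: [0.528, 0.1232, 0.0269]
tool_rot: [3.129, -0.01, 1.578]
force: [-4.2, -2.3, 28.5]
grip_width: 0.0554
clock: 17.9
position: [0.5281, 0.1409, 0.1741]
tool_rot: [3.128, -0.009, 1.574]
force: [0.7, 1.3, 0.7]
grip_width: 0.0856
clock: 18.3
position: [0.5281, 0.1713, 0.2346]
tool_rot: [3.128, -0.01, 1.575]
force: [-0.3, -0.0, -1.1]
grip_width: 0.0431
[0.52765288 0.17059549 0.23338826] True
```

View pics/m6.png

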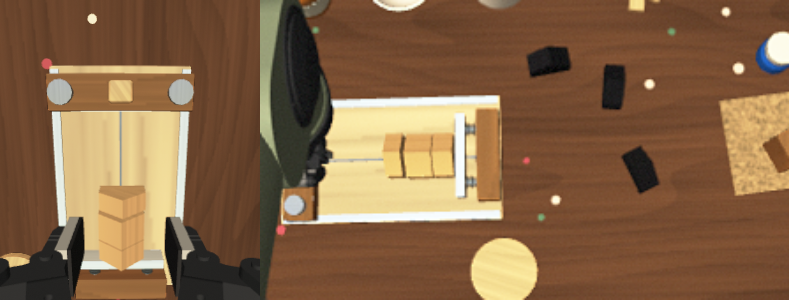

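```bash
python3 -m jog '[{"delta_pos":[-1,40,0],"spin":0,"claw":0.5},{"delta_pos":[-1,78,-30],"spin":0,"claw":0.5},{"delta_pos":[-1,78,-80],"spin":0,"claw":0.5},{"delta_pos":[-1,78,-125],"spin":0,"claw":0.5},{"delta_pos":[-1,78,-160],"spin":0,"claw":0.5},{"delta_pos":[-1,78,-172],"spin":0,"claw":0.5},{"delta_pos":[-1,78,-174],"spin":0,"claw":0.5}]'
python3 -m jog '[{"delta_pos":[0,0,0],"spin":0,"claw":1},{"delta_pos":[0,0,0],"spin":0,"claw":1},{"delta_pos":[0,0,0],"spin":0,"claw":1},{"delta_pos":[0,0,0],"spin":0,"claw":1}]' 60
```

```text
clock: 19.1
position: [0.5262, 0.2475, 0.0581]
tool_rot: [3.132, -0.007, 1.573]
force: [0.3, -0.6, 0.9]
grip_width: 0.0425
clock: 19.5
position: [0.5264, 0.2473, 0.0594]
tool_rot: [3.131, -0.008, 1.573]
force: [-3.6, -4.2, 8.5]
grip_width: 0.0229
```

```bash
python3 -m jog '[{"delta_pos":[0,-8,0],"spin":0,"claw":1},{"delta_pos":[0,-20,0],"spin":0,"claw":1},{"delta_pos":[0,-32,0],"spin":0,"claw":1},{"delta_pos":[0,-44,0],"spin":0,"claw":1},{"delta_pos":[0,-56,0],"spin":0,"claw":1},{"delta_pos":[0,-68,0],"spin":0,"claw":1},{"delta_pos":[0,-78,0],"spin":0,"claw":1},{"delta_pos":[0,-86,0],"spin":0,"claw":1}]'
python3 -m jog '[{"delta_pos":[0,-4,0],"spin":0,"claw":1},{"delta_pos":[0,-8,0],"spin":0,"claw":1},{"delta_pos":[0,-12,0],"spin":0,"claw":1},{"delta_pos":[0,-14,0],"spin":0,"claw":1}]'
python3 - <<'E'
from h import *
print(bot.observe()['position'],bot.observe()['force'])
E
```

```text
clock: 20.3
position: [0.5266, 0.1621, 0.0595]
tool_rot: [3.13, -0.009, 1.574]
force: [5.0, 7.4, -22.0]
grip_width: 0.0229
clock: 20.7
position: [0.5266, 0.1492, 0.0596]
tool_rot: [3.13, -0.01, 1.574]
force: [4.4, 7.0, -21.8]
grip_width: 0.0228
[0.52664584 0.14915431 0.05956561] [  4.43206469   7.00978981 -21.81622393]
```

```bash
for i in 1 ; do python3 -m jog '[{"delta_pos":[0,-2,0],"spin":0,"claw":1},{"delta_pos":[0,-4,0],"spin":0,"claw":1},{"delta_pos":[0,-6,0],"spin":0,"claw":1}]'; python3 -m jog '[{"delta_pos":[0,-2,0],"spin":0,"claw":1},{"delta_pos":[0,-4,0],"spin":0,"claw":1}]';python3 -m jog '[{"delta_pos":[0,-1,0],"spin":0,"claw":1},{"delta_pos":[0,-2,0],"spin":0,"claw":1}]';done
```

```text
clock: 21.0
position: [0.5266, 0.1446, 0.0595]
tool_rot: [3.13, -0.012, 1.576]
force: [3.9, 8.7, -22.3]
grip_width: 0.0224
clock: 21.2
position: [0.5266, 0.1423, 0.0595]
tool_rot: [3.129, -0.013, 1.577]
force: [4.4, 9.6, -22.1]
grip_width: 0.023
clock: 21.4
position: [0.5267, 0.1417, 0.0595]
tool_rot: [3.129, -0.015, 1.578]
force: [4.5, 10.1, -22.4]
grip_width: 0.0227
```

```bash
python3 -m jog '[{"delta_pos":[0,-3,0],"spin":0,"claw":1},{"delta_pos":[0,-5,0],"spin":0,"claw":1},{"delta_pos":[0,-5,0],"spin":0,"claw":1}]'; python3 -m jog '[{"delta_pos":[0,-3,0],"spin":0,"claw":1},{"delta_pos":[0,-5,0],"spin":0,"claw":1},{"delta_pos":[0,-5,0],"spin":0,"claw":1}]'
```

```text
clock: 21.7
position: [0.5267, 0.138, 0.0595]
tool_rot: [3.129, -0.016, 1.579]
force: [4.0, 8.3, -21.2]
grip_width: 0.0227
clock: 22.0
position: [0.5267, 0.1345, 0.0596]
tool_rot: [3.128, -0.017, 1.58]
force: [4.0, 9.3, -22.4]
grip_width: 0.0232
```

```bash
python3 -m jog '[{"delta_pos":[0,-2,0],"spin":0,"claw":1},{"delta_pos":[0,-3,0],"spin":0,"claw":1},{"delta_pos":[0,-3,0],"spin":0,"claw":1}]'; python3 -m jog '[{"delta_pos":[0,-2,0],"spin":0,"claw":1},{"delta_pos":[0,-4,0],"spin":0,"claw":1},{"delta_pos":[0,-4,0],"spin":0,"claw":1}]'
```

```text
clock: 22.3
position: [0.5267, 0.1341, 0.0596]
tool_rot: [3.128, -0.02, 1.582]
force: [4.0, 15.2, -22.3]
grip_width: 0.0228
clock: 22.6
position: [0.5267, 0.1338, 0.0596]
tool_rot: [3.128, -0.024, 1.585]
force: [5.1, 21.2, -23.8]
grip_width: 0.0227
```

```bash
python3 -m jog '[{"delta_pos":[0,0,0],"spin":0,"claw":0.5},{"delta_pos":[0,0,0],"spin":0,"claw":0.5},{"delta_pos":[0,0,25],"spin":0,"claw":0.5},{"delta_pos":[0,0,70],"spin":0,"claw":0.5},{"delta_pos":[0,0,120],"spin":0,"claw":0.5},{"delta_pos":[0,0,170],"spin":0,"claw":0.5},{"delta_pos":[0,0,170],"spin":0,"claw":0.5},{"delta_pos":[0,0,170],"spin":0,"claw":0.5}]' 
python3 - <<'E'
from h import *
import pickle
print(bot.observe()['position'])
p=cam('wrist');im=eyes.grab_frame('wrist');pickle.dump((p,im),open('w7.pkl','wb'))
cv2.imwrite('pics/w7.png',cv2.resize(im[120:330,210:440],None,fx=2.6,fy=2.6,interpolation=cv2.INTER_CUBIC))
E
```

```text
clock: 23.4
position: [0.5271, 0.1339, 0.2309]
tool_rot: [3.126, -0.025, 1.585]
force: [0.2, -0.2, -0.4]
grip_width: 0.0421
[0.52710788 0.13386032 0.23092005]
```

View pics/w7.png

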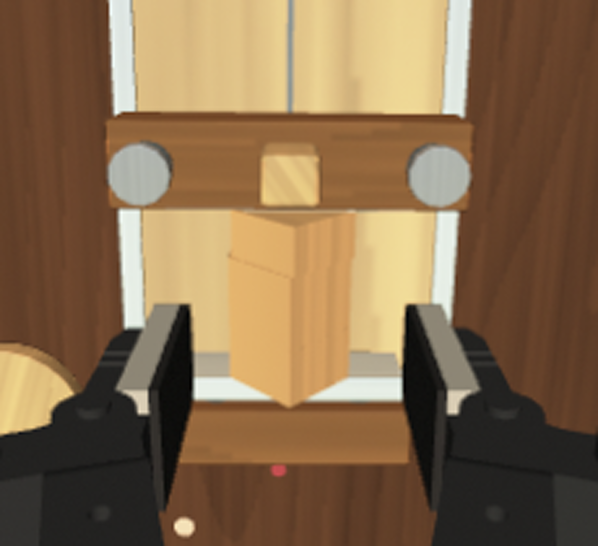

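```bash
python3 -m jog '[{"delta_pos":[0,-45,15],"spin":-0.14,"claw":0.5},{"delta_pos":[0,-90,30],"spin":-0.28,"claw":0.4},{"delta_pos":[0,-135,30],"spin":-0.42,"claw":0.2},{"delta_pos":[0,-180,30],"spin":-0.56,"claw":0},{"delta_pos":[0,-225,30],"spin":-0.7,"claw":0},{"delta_pos":[0,-270,30],"spin":-0.84,"claw":0},{"delta_pos":[0,-315,30],"spin":-0.98,"claw":0},{"delta_pos":[0,-360,30],"spin":-1.04,"claw":0}]' 
python3 -m jog '[{"delta_pos":[-10,-45,0],"spin":0,"claw":0},{"delta_pos":[-20,-90,0],"spin":0,"claw":0},{"delta_pos":[-37,-135,0],"spin":0,"claw":0},{"delta_pos":[-37,-150,0],"spin":0,"claw":0},{"delta_pos":[-37,-150,0],"spin":0,"claw":0},{"delta_pos":[-37,-150,0],"spin":0,"claw":0}]' 
python3 - <<'E'
from h import *
import pickle
p,im=pickle.load(open('w7.pkl','rb'))
print('pins',pt(p,263.5,186.9,.072),pt(p,378.8,187.7,.072))
print(bot.observe()['position'])
p=cam('wrist');im=eyes.grab_frame('wrist');pickle.dump((p,im),open('w8.pkl','wb'))
cv2.imwrite('pics/w8.png',im)
E
```

```text
clock: 24.25
position: [0.5258, -0.2279, 0.2584]
tool_rot: [3.129, -0.023, 0.539]
force: [0.8, 0.2, -0.0]
grip_width: 0.0855
clock: 24.85
position: [0.4884, -0.3776, 0.2571]
tool_rot: [3.13, -0.022, 0.538]
force: [-0.2, -0.0, -0.3]
grip_width: 0.0854
pins [0.46542269 0.13457614] [0.587999   0.13503577]
[ 0.48836805 -0.37764657  0.25714532]
```

View pics/w8.png

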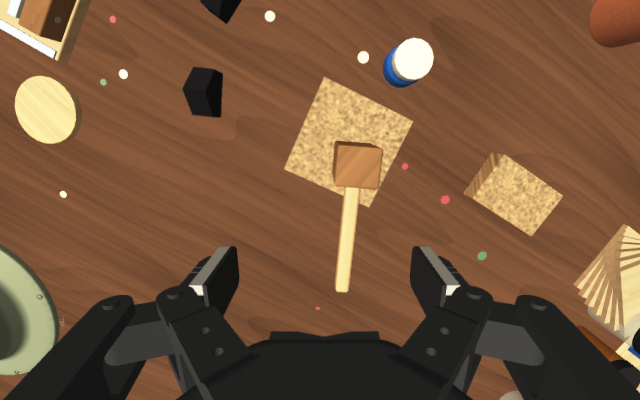

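```bash
python3 - <<'E'
from h import *
import pickle
p,im=pickle.load(open('w8.pkl','rb'))
hsv=cv2.cvtColor(im,cv2.COLOR_BGR2HSV)
for u in (348,): print(hsv[220,u-14:u+14,2],hsv[220,u-14:u+14,0])
P=[]
for v in range(200,288,8):
    r=im[v,320:375].astype(int); m=np.where((r[:,2]>190)&(r[:,1]>150))[0]
    if len(m): uu=320+m.mean(); q=pt(p,uu,v,.058);P.append(q);print(v,m.min()+320,m.max()+320,q.round(4))
P=np.array(P);d=P[-1]-P[0];print('handle ang',np.arctan2(d[1],d[0]))
print('end',pt(p,342,291,.058))
c=[pt(p,*k,.086) for k in [(335,147),(384,147),(381,189),(334,186)]];print(np.round(c,4),np.mean(c,0))
c=[pt(p,*k,.006) for k in [(324,78),(413,123),(369,207),(284,170)]];print('pad',np.round(c,4),np.mean(c[0:4:1],0))
cv2.imwrite('pics/cM.png',cv2.resize(im[65:300,270:430],None,fx=2.5,fy=2.5,interpolation=cv2.INTER_CUBIC))
s=bot.observe();print(s['position'],s['tool_rot'])
E
```

```text
[128 125 122 121 121 123 134 183 233 248 252 252 252 251 250 249 249 250
 250 250 246 229 178 113 121 123 123 123] [12 12 12 12 12 12 13 15 18 23 25 25 25 24 24 24 24 24 24 24 23 19 16 12
 12 12 12 12]
200 344 372 [ 0.4895 -0.4275]
208 343 356 [ 0.4757 -0.424 ]
216 342 356 [ 0.4666 -0.4289]
224 341 355 [ 0.4572 -0.4334]
232 341 354 [ 0.4478 -0.4385]
240 340 353 [ 0.4381 -0.4432]
248 339 352 [ 0.4281 -0.4479]
256 338 351 [ 0.418  -0.4527]
264 337 350 [ 0.4078 -0.4575]
272 337 349 [ 0.3977 -0.4631]
280 336 348 [ 0.3871 -0.4681]
handle ang -2.763857123436076
end [ 0.37308423 -0.47680762]
[[ 0.5309 -0.3679]
 [ 0.5579 -0.413 ]
 [ 0.5178 -0.4357]
 [ 0.494  -0.3891]] [ 0.52511316 -0.40141957]
pad [[ 0.5946 -0.3172]
 [ 0.6075 -0.4466]
 [ 0.4806 -0.4594]
 [ 0.4654 -0.3309]] [ 0.53700823 -0.38851185]
[ 0.48882526 -0.37700748  0.25737941] [ 3.13016043 -0.02197709  0.53944512]
```

View pics/cM.png

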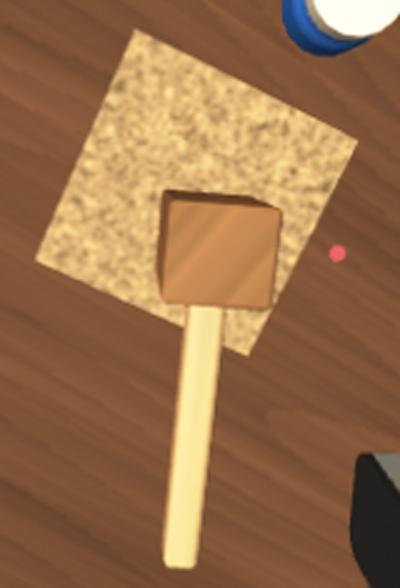

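```bash
python3 -m jog '[{"delta_pos":[-11,-40,-20],"spin":-0.078,"claw":0.4},{"delta_pos":[-11,-47.5,-65],"spin":-0.078,"claw":0.4},{"delta_pos":[-11,-47.5,-110],"spin":-0.078,"claw":0.4},{"delta_pos":[-11,-47.5,-155],"spin":-0.078,"claw":0.4},{"delta_pos":[-11,-47.5,-195],"spin":-0.078,"claw":0.4},{"delta_pos":[-11,-47.5,-220],"spin":-0.078,"claw":0.4},{"delta_pos":[-11,-47.5,-229],"spin":-0.078,"claw":0.4},{"delta_pos":[-11,-47.5,-229],"spin":-0.078,"claw":0.4}]' 
python3 -m jog '[{"delta_pos":[0,0,0],"spin":0,"claw":0.4},{"delta_pos":[0,0,0],"spin":0,"claw":1},{"delta_pos":[0,0,0],"spin":0,"claw":1},{"delta_pos":[0,0,0],"spin":0,"claw":1},{"delta_pos":[0,0,0],"spin":0,"claw":1},{"delta_pos":[0,0,0],"spin":0,"claw":1}]' 110
```

```text
clock: 25.7
position: [0.4779, -0.4235, 0.0277]
tool_rot: [3.132, -0.021, 0.462]
force: [0.4, 0.6, 0.5]
grip_width: 0.0511
clock: 26.3
position: [0.4784, -0.4238, 0.0288]
tool_rot: [3.13, -0.022, 0.463]
force: [-0.3, 0.8, 8.6]
grip_width: 0.0167
```

```bash
python3 -m jog '[{"delta_pos":[0,0,15],"spin":0,"claw":1},{"delta_pos":[0,0,45],"spin":0,"claw":1},{"delta_pos":[0,0,90],"spin":0,"claw":1},{"delta_pos":[-3,30,125],"spin":0,"claw":1},{"delta_pos":[-8,70,135],"spin":0,"claw":1},{"delta_pos":[-13,115,135],"spin":0,"claw":1},{"delta_pos":[-18,160,135],"spin":0,"claw":1},{"delta_pos":[-23,205,135],"spin":0,"claw":1}]' 
python3 -m jog '[{"delta_pos":[-5,45,0],"spin":0,"claw":1},{"delta_pos":[-10,90,0],"spin":0,"claw":1},{"delta_pos":[-16,140,0],"spin":0,"claw":1},{"delta_pos":[-22,190,0],"spin":0,"claw":1},{"delta_pos":[-28,240,0],"spin":0,"claw":1},{"delta_pos":[-34,285,0],"spin":0,"claw":1},{"delta_pos":[-38,315,0],"spin":0,"claw":1},{"delta_pos":[-39,329,0],"spin":0,"claw":1}]' 
python3 -m jog '[{"delta_pos":[0,0,0],"spin":0,"claw":1},{"delta_pos":[0,0,0],"spin":0,"claw":1}]' 
python3 - <<'E'
from h import *
import pickle
print(bot.observe()['position'],bot.observe()['force'])
p=cam('wrist');im=eyes.grab_frame('wrist');pickle.dump((p,im),open('w9.pkl','wb'))
for x,y,z in [(.4647,.1345,.072),(.5887,.1345,.072)]: print(proj(p,[x,y,z]))
cv2.imwrite('pics/w9.png',im)
E
```

```text
clock: 27.1
position: [0.4549, -0.2171, 0.1647]
tool_rot: [3.131, -0.024, 0.462]
force: [1.6, 0.8, -1.7]
grip_width: 0.0162
clock: 27.9
position: [0.415, 0.1152, 0.1652]
tool_rot: [3.132, -0.024, 0.466]
force: [0.5, -0.6, -3.6]
grip_width: 0.0162
clock: 28.1
position: [0.4149, 0.1152, 0.1657]
tool_rot: [3.133, -0.024, 0.466]
force: [-0.4, -0.8, -3.7]
grip_width: 0.016
[0.41493325 0.11519818 0.16569431] [-0.36511922 -0.83665465 -3.69580921]
[329.74642305 140.30984299]
[406.97118922 -12.95668641]
```

View pics/w9.png

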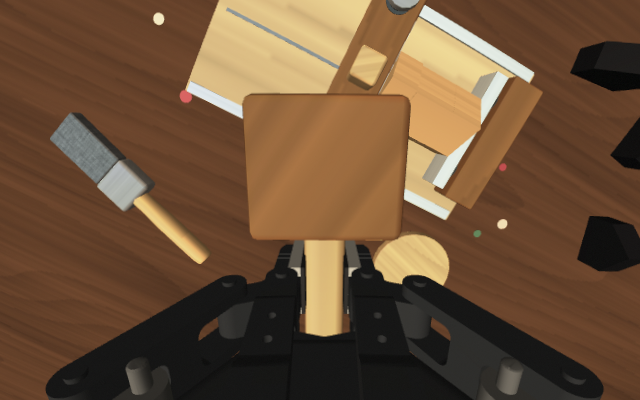

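```bash
python3 - <<'E'
from h import *
import pickle
p,im=pickle.load(open('w9.pkl','rb'))
c=[pt(p,*k,.2229) for k in [(246,95),(411,95),(403,239),(249,239)]];print(np.round(c,4),np.mean(c,0))
s=bot.observe();y=s['tool_rot'][2];print(s['position'][:2]+.0541*np.array([np.cos(y),np.sin(y)]))
E
```

```text
[[0.4707 0.169 ]
 [0.4919 0.127 ]
 [0.4529 0.1067]
 [0.4308 0.151 ]] [0.46159578 0.13843506]
[0.46340301 0.13884926]
```

```bash
python3 -m jog '[{"delta_pos":[2,-4,-20],"spin":0,"claw":1},{"delta_pos":[2,-4,-33],"spin":0,"claw":1},{"delta_pos":[2,-4,-35],"spin":0,"claw":1},{"delta_pos":[2,-4,-35],"spin":0,"claw":1},{"delta_pos":[2,-4,-35],"spin":0,"claw":1}]' 
python3 -m jog '[{"delta_pos":[0,0,-28],"spin":0,"claw":1},{"delta_pos":[0,0,-54],"spin":0,"claw":1}]'
```

```text
clock: 28.65
position: [0.4174, 0.1102, 0.1312]
tool_rot: [3.133, -0.025, 0.464]
force: [-0.4, -0.5, -2.6]
grip_width: 0.0163
clock: 28.85
position: [0.4181, 0.1105, 0.0774]
tool_rot: [3.133, -0.027, 0.465]
force: [-31.8, -13.2, 63.4]
grip_width: 0.0164
```

```bash
python3 -m jog '[{"delta_pos":[0,0,20],"spin":0,"claw":1},{"delta_pos":[0,0,60],"spin":0,"claw":1},{"delta_pos":[0,0,95],"spin":0.1,"claw":1},{"delta_pos":[0,0,95],"spin":0.25,"claw":1},{"delta_pos":[0,0,95],"spin":0.4,"claw":1},{"delta_pos":[0,0,95],"spin":0.55,"claw":1},{"delta_pos":[0,0,95],"spin":0.7,"claw":1},{"delta_pos":[0,0,95],"spin":0.7,"claw":1}]' 
python3 - <<'E'
from h import *
import pickle
p=cam('top');im=eyes.grab_frame('top');pickle.dump((p,im),open('t3.pkl','wb'))
q=cam('wrist');iw=eyes.grab_frame('wrist');pickle.dump((q,iw),open('w10.pkl','wb'))
ps=cam('scene');sc=eyes.grab_frame('scene');pickle.dump((ps,sc),open('s3.pkl','wb'))
print(bot.observe()['position'])
c=lambda a,x,y,w,h,f:cv2.resize(a[y:y+h,x:x+w],None,fx=f,fy=f,interpolation=cv2.INTER_CUBIC)
us=proj(ps,[.527,.134,.06]).astype(int);print(us,proj(p,[.4647,.1345,.058]),proj(q,[.4647,.1345,.058]))
A=c(sc,us[0]-50,us[1]-50,100,100,4); B=cv2.resize(iw,(400,250)); C=cv2.resize(im[195:285,170:310],(400,257))
A=np.vstack([A,np.zeros((107,400,3),np.uint8)])
cv2.imwrite('pics/m10.png',np.hstack([A,np.vstack([B,C])]))
E
```

```text
clock: 29.65
position: [0.4183, 0.1104, 0.1731]
tool_rot: [3.132, -0.029, 1.167]
force: [0.0, 0.7, -2.5]
grip_width: 0.016
[0.41814462 0.11041297 0.17265957]
[384 225] [233.87916259 264.73506333] [360.30225622 154.09485653]
```

View pics/m10.png

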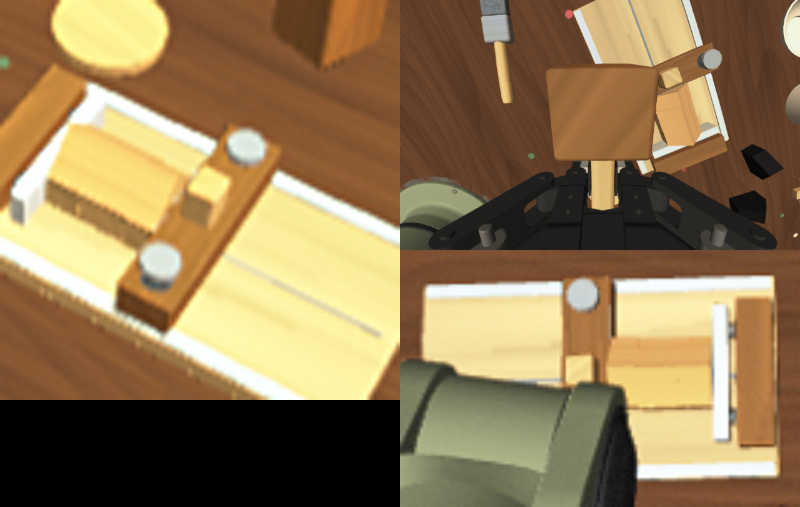

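```bash
python3 - <<'E'
from h import *
import pickle
p,sc=pickle.load(open('s3.pkl','rb'))
for x,z in [(.4647,.058),(.4647,.062),(.4647,.072),(.5887,.058),(.5887,.072)]: print(x,z,proj(p,[x,.1345,z]).round(1))
hsv=cv2.cvtColor(sc,cv2.COLOR_BGR2HSV)
m=((hsv[...,1]<45)&(hsv[...,2]>120)&(hsv[...,2]<235)).astype(np.uint8)
n,l,s,c=cv2.connectedComponentsWithStats(m)
for i in range(1,n):
    if s[i,4]>25 and 340<c[i][0]<430 and 190<c[i][1]<270: print(s[i],c[i].round(1))
q,iw=pickle.load(open('w10.pkl','rb'))
k=1.6
for P in [(547,70),(659,65),(655,157),(552,160)]: print(pt(q,(P[0]-400)*k,P[1]*k,.2303).round(4))
E
```

```text
0.4647 0.058 [395.3 210.8]
0.4647 0.062 [395.5 209.8]
0.4647 0.072 [396.1 207.4]
0.5887 0.058 [373.1 242.1]
0.5887 0.072 [373.7 238.8]
[391 207   9   9  43] [394.9 211.3]
[369 236  10  10  57] [373.7 240.5]
[0.4217 0.1845]
[0.47  0.166]
[0.453  0.1234]
[0.4031 0.1434]
```

```bash
cat > mt.py <<'E'
from h import *
import pickle,sys
from scipy.spatial.transform import Rotation as Ro
def tilt(p,im,pos,yaw):
    g=cv2.cvtColor(im,cv2.COLOR_BGR2Lab).astype(float)
    seed=g[130:190,290:360].reshape(-1,3); m=(np.abs(im.astype(float)-np.median(im[120:200,280:370].reshape(-1,3),0)).max(2)<38).astype(np.uint8)
    m=cv2.morphologyEx(m,cv2.MORPH_OPEN,np.ones((9,9))); n,l,s,c=cv2.connectedComponentsWithStats(m)
    i=l[165,325]; cnt=max(cv2.findContours((l==i).astype(np.uint8),0,2)[0],key=cv2.contourArea)
    h=cv2.convexHull(cnt); 
    for e in np.arange(.01,.1,.005):
        q=cv2.approxPolyDP(h,e*cv2.arcLength(h,True),True)[:,0]
        if len(q)<=4: break
    print('quad',q.tolist())
    if len(q)!=4: return
    # order: far-left, far-right, near-right, near-left
    q=q[np.argsort(q[:,1])]; q=np.array(sorted(q[:2],key=lambda a:a[0])+sorted(q[2:],key=lambda a:-a[0]),float)
    K=np.array([[p['fx'],0,p['cx']],[0,p['fy'],p['cy']],[0,0,1]]);D=np.array([p['k1'],0,0,0,0])
    o=np.array([[23,25,0],[23,-25,0],[-23,-25,0],[-23,25,0]],float)/1000 # x outward from handle
    nn,rv,tv,err=cv2.solvePnPGeneric(o,q,K,D,flags=cv2.SOLVEPNP_IPPE)
    F=R_of(p['attitude'])@np.diag([1,-1,-1])
    for r,t,e in zip(rv,tv,err):
        Rw=F@cv2.Rodrigues(r)[0]; c=F@t[:,0]+np.array(p['origin'])
        print('ctr',c.round(4),'xdir',Rw[:,0].round(3),'normal',Rw[:,2].round(3),'err',e, 'rel',(Ro.from_euler('z',-yaw).as_matrix()@(c-pos)).round(4))
E
python3 - <<'E'
from mt import *
p,im=pickle.load(open('w9.pkl','rb')); tilt(p,im,np.array([.41493,.1152,.1657]),.466)
p,im=pickle.load(open('w10.pkl','rb')); tilt(p,im,np.array([.41814,.1104,.1727]),1.167)
E
```

```text
quad [[407, 97], [393, 240], [252, 237], [245, 96]]
ctr [0.4613 0.1379 0.2165] xdir [ 0.898  0.425 -0.109] normal [ 0.171 -0.11   0.979] err [3.53049823] rel [ 0.0516 -0.0005  0.0508]
ctr [0.4607 0.1403 0.2165] xdir [ 0.884  0.417 -0.211] normal [0.104 0.264 0.959] err [3.85102896] rel [0.0522 0.0019 0.0508]
quad [[488, 75], [399, 251], [249, 254], [235, 112]]
ctr [0.4438 0.1555 0.2515] xdir [0.489 0.785 0.38 ] normal [ 0.105 -0.486  0.868] err [15.79486687] rel [ 0.0516 -0.0059  0.0788]
ctr [0.4425 0.1644 0.2569] xdir [ 0.419  0.534 -0.734] normal [-0.014  0.813  0.582] err [38.3546824] rel [ 0.0592 -0.0012  0.0842]
```

```bash
python3 - <<'E'
from mt import *
def s(f,q,pos,yaw):
    p,im=pickle.load(open(f,'rb'));q=np.array(q,float)
    # subpixel refine by edge lines: sample gradient maxima normal to each side
    g=cv2.GaussianBlur(im,(3,3),0).astype(float); L=[]
    for i in range(4):
        a,b=q[i],q[(i+1)%4];d=(b-a)/np.hypot(*(b-a));n=np.array([-d[1],d[0]]);pts=[]
        for t in np.linspace(.15,.85,30):
            c=a+t*(b-a); prof=np.array([g[int(round((c+k*n)[1])),int(round((c+k*n)[0]))] for k in range(-7,8)])
            gr=np.abs(np.diff(prof,axis=0)).sum(1);k=np.argmax(gr); pts.append(c+(k-6.5)*n)
        vx,vy,x,y=cv2.fitLine(np.float32(pts),cv2.DIST_HUBER,0,.01,.01)[:,0]; L.append(np.cross([x,y,1],[x+vx,y+vy,1]))
    c=[np.cross(L[i-1],L[i]) for i in range(4)]; q=np.array([k[:2]/k[2] for k in c]);print(q.round(1).tolist())
    K=np.array([[p['fx'],0,p['cx']],[0,p['fy'],p['cy']],[0,0,1]]);D=np.array([p['k1'],0,0,0.])
    o=np.array([[23,25,0],[23,-25,0],[-23,-25,0],[-23,25,0]],float)/1000
    nn,rv,tv,err=cv2.solvePnPGeneric(o,q,K,D,flags=cv2.SOLVEPNP_IPPE);F=R_of(p['attitude'])@np.diag([1,-1,-1]);Z=Ro.from_euler('z',-yaw).as_matrix()
    for r,t,e in zip(rv,tv,err): print('normal',(Z@F@cv2.Rodrigues(r)[0][:,2]).round(3),'err',e,'rel',(Z@(F@t[:,0]+p['origin']-pos)).round(4))
s('w9.pkl',[(246,95),(411,95),(403,239),(249,239)],np.array([.41493,.1152,.1657]),.466)
s('w10.pkl',[(235,112),(414,104),(408,251),(243,256)],np.array([.41814,.1104,.1727]),1.167)
E
```

```text
[[241.3, 92.0], [411.9, 93.8], [399.8, 240.7], [250.1, 238.9]]
normal [0.046 0.022 0.999] err [0.92863732] rel [0.0521 0.0003 0.0542]
normal [0.264 0.007 0.964] err [4.06745317] rel [0.0534 0.0002 0.0544]
[[232.2, 111.7], [416.7, 97.7], [401.6, 255.6], [247.1, 256.9]]
normal [-0.062 -0.124  0.99 ] err [4.19020555] rel [ 0.0482 -0.0007  0.0615]
normal [0.458 0.121 0.881] err [9.32943159] rel [0.0515 0.001  0.0621]
```

```bash
python3 -m jog '[{"delta_pos":[16,2,0],"spin":0.14,"claw":1},{"delta_pos":[32,4,0],"spin":0.28,"claw":1},{"delta_pos":[48,6,0],"spin":0.42,"claw":1},{"delta_pos":[64,8,0],"spin":0.56,"claw":1},{"delta_pos":[80,10,0],"spin":0.7,"claw":1},{"delta_pos":[96,12,0],"spin":0.84,"claw":1},{"delta_pos":[112,13,0],"spin":0.98,"claw":1},{"delta_pos":[128,14,0],"spin":1.12,"claw":1}]'
python3 -m jog '[{"delta_pos":[16,2,0],"spin":0.14,"claw":1},{"delta_pos":[32,4,0],"spin":0.28,"claw":1},{"delta_pos":[48,6,0],"spin":0.42,"claw":1},{"delta_pos":[64,8,0],"spin":0.56,"claw":1},{"delta_pos":[80,10,0],"spin":0.7,"claw":1},{"delta_pos":[99,10,0],"spin":0.84,"claw":1},{"delta_pos":[99,10,0],"spin":0.85,"claw":1},{"delta_pos":[99,10,0],"spin":0.85,"claw":1}]'
```

```text
clock: 30.6
position: [0.5467, 0.1244, 0.1723]
tool_rot: [3.134, -0.027, 2.282]
force: [0.4, 0.5, -3.1]
grip_width: 0.0161
clock: 31.4
position: [0.6453, 0.1341, 0.1715]
tool_rot: [3.134, -0.029, 3.129]
force: [-1.4, 0.6, -2.3]
grip_width: 0.0163
```

```bash
python3 -m jog '[{"delta_pos":[0,0,-25],"spin":0,"claw":1},{"delta_pos":[0,0,-42],"spin":0,"claw":1},{"delta_pos":[0,0,-47],"spin":0,"claw":1},{"delta_pos":[0,0,-47],"spin":0,"claw":1},{"delta_pos":[0,0,-47],"spin":0,"claw":1}]'
python3 -m jog '[{"delta_pos":[0,0,-28],"spin":0,"claw":1},{"delta_pos":[0,0,-50],"spin":0,"claw":1}]'
python3 -m jog '[{"delta_pos":[0,0,20],"spin":0,"claw":1},{"delta_pos":[0,0,50],"spin":0,"claw":1},{"delta_pos":[0,0,50],"spin":0,"claw":1}]'
```

```text
clock: 31.9
position: [0.6456, 0.1342, 0.1254]
tool_rot: [3.134, -0.028, 3.128]
force: [-0.1, 0.9, -1.8]
grip_width: 0.0167
clock: 32.1
position: [0.6468, 0.1346, 0.0765]
tool_rot: [3.134, -0.024, 3.127]
force: [4.6, 1.0, 8.8]
grip_width: 0.0165
clock: 32.4
position: [0.6491, 0.1348, 0.1311]
tool_rot: [3.132, -0.018, 3.126]
force: [-0.2, -0.2, -1.8]
grip_width: 0.0164
```

```bash
python3 -m jog '[{"delta_pos":[-4,0,-33],"spin":0,"claw":1},{"delta_pos":[-4,0,-59],"spin":0,"claw":1}]'
python3 -m jog '[{"delta_pos":[0,0,20],"spin":0,"claw":1},{"delta_pos":[0,0,60],"spin":0,"claw":1},{"delta_pos":[0,0,60],"spin":0,"claw":1}]'
```

```text
clock: 32.6
position: [0.6462, 0.1352, 0.0729]
tool_rot: [3.131, -0.014, 3.125]
force: [42.3, -1.9, 46.6]
grip_width: 0.0163
clock: 32.9
position: [0.6487, 0.1354, 0.138]
tool_rot: [3.129, -0.007, 3.124]
force: [0.3, 0.1, -2.6]
grip_width: 0.0164
```

```bash
python3 -m jog '[{"delta_pos":[0,0,40],"spin":0,"claw":1},{"delta_pos":[-6,-25,40],"spin":-0.14,"claw":1},{"delta_pos":[-12,-50,40],"spin":-0.28,"claw":1},{"delta_pos":[-18,-75,40],"spin":-0.42,"claw":1},{"delta_pos":[-24,-100,40],"spin":-0.56,"claw":1},{"delta_pos":[-30,-125,40],"spin":-0.7,"claw":1},{"delta_pos":[-36,-150,40],"spin":-0.84,"claw":1},{"delta_pos":[-42,-175,40],"spin":-0.98,"claw":1}]'
python3 -m jog '[{"delta_pos":[-6,-25,0],"spin":-0.14,"claw":1},{"delta_pos":[-12,-50,0],"spin":-0.28,"claw":1},{"delta_pos":[-18,-75,0],"spin":-0.42,"claw":1},{"delta_pos":[-24,-100,0],"spin":-0.56,"claw":1},{"delta_pos":[-30,-125,0],"spin":-0.7,"claw":1},{"delta_pos":[-40,-150,0],"spin":-0.84,"claw":1},{"delta_pos":[-50,-175,0],"spin":-0.98,"claw":1},{"delta_pos":[-60,-200,0],"spin":-1.12,"claw":1}]'
python3 -m jog '[{"delta_pos":[-10,-30,0],"spin":-0.14,"claw":1},{"delta_pos":[-20,-60,0],"spin":-0.28,"claw":1},{"delta_pos":[-30,-90,0],"spin":-0.42,"claw":1},{"delta_pos":[-40,-120,0],"spin":-0.54,"claw":1},{"delta_pos":[-50,-150,0],"spin":-0.54,"claw":1},{"delta_pos":[-60,-174,0],"spin":-0.54,"claw":1},{"delta_pos":[-60,-174,0],"spin":-0.54,"claw":1},{"delta_pos":[-60,-174,0],"spin":-0.54,"claw":1}]'
python3 - <<'E'
from h import *
import pickle
print(bot.observe()['position'])
p=cam('wrist');im=eyes.grab_frame('wrist');pickle.dump((p,im),open('w11.pkl','wb'));cv2.imwrite('pics/w11.png',im)
t=eyes.grab_frame('top');s=eyes.grab_frame('scene');pickle.dump((t,s),open('ts.pkl','wb'))
p=cam('scene')
hsv=cv2.cvtColor(s,cv2.COLOR_BGR2HSV)
for th in (100,150):
  m=((hsv[...,1]<45)&(hsv[...,2]>th)&(hsv[...,2]<235)).astype(np.uint8)
  n,l,st,c=cv2.connectedComponentsWithStats(m)
  for i in range(1,n):
    if st[i,4]>25 and 340<c[i][0]<430 and 190<c[i][1]<270: print(st[i],c[i].round(1))
E
```

```text
clock: 33.7
position: [0.6065, -0.0405, 0.1782]
tool_rot: [3.128, -0.007, 2.138]
force: [0.8, 0.3, -2.7]
grip_width: 0.0166
clock: 34.5
position: [0.5461, -0.2413, 0.1784]
tool_rot: [3.128, -0.007, 1.012]
force: [0.0, 0.7, -3.1]
grip_width: 0.0163
clock: 35.3
position: [0.4859, -0.4154, 0.1783]
tool_rot: [3.128, -0.008, 0.471]
force: [0.6, 0.9, -2.4]
grip_width: 0.0166
[ 0.48594168 -0.41544542  0.17828664]
[391 207   9   9  41] [394.9 211.4]
[369 238   9  10  50] [373.3 242.8]
[391 207   9   9  38] [395.1 211.2]
[369 238   9  10  48] [373.4 242.7]
```

```bash
python3 -m jog '[{"delta_pos":[1,2,-45],"spin":0,"claw":1},{"delta_pos":[1,2,-90],"spin":0,"claw":1},{"delta_pos":[1,2,-125],"spin":0,"claw":1},{"delta_pos":[1,2,-143],"spin":0,"claw":1},{"delta_pos":[1,2,-148],"spin":0,"claw":1},{"delta_pos":[1,2,-148],"spin":0,"claw":1}]'; python3 -m jog '[{"delta_pos":[0,0,-1],"spin":0,"claw":1},{"delta_pos":[0,0,-3],"spin":0,"claw":1}]'; python3 -m jog '[{"delta_pos":[0,0,-1],"spin":0,"claw":1},{"delta_pos":[0,0,-2],"spin":0,"claw":1}]'
```

```text
clock: 36.05
position: [0.4882, -0.4124, 0.0309]
tool_rot: [3.127, -0.008, 0.474]
force: [-1.6, 0.1, -1.9]
grip_width: 0.0163
clock: 36.25
position: [0.4891, -0.4129, 0.0295]
tool_rot: [3.125, -0.009, 0.474]
force: [0.4, 0.2, -3.0]
grip_width: 0.0159
clock: 36.45
position: [0.4895, -0.4131, 0.0282]
tool_rot: [3.124, -0.01, 0.474]
force: [0.3, 0.2, -3.0]
grip_width: 0.0162
```

```bash
python3 -m jog '[{"delta_pos":[0,0,-2],"spin":0,"claw":1},{"delta_pos":[0,0,-3],"spin":0,"claw":1},{"delta_pos":[0,0,-3],"spin":0,"claw":1}]'; python3 -m jog '[{"delta_pos":[0,0,-2],"spin":0,"claw":1},{"delta_pos":[0,0,-3],"spin":0,"claw":1},{"delta_pos":[0,0,-3],"spin":0,"claw":1}]'
```

```text
clock: 36.75
position: [0.4894, -0.4131, 0.025]
tool_rot: [3.125, -0.009, 0.474]
force: [0.3, 0.0, -3.0]
grip_width: 0.0165
clock: 37.05
position: [0.4894, -0.4134, 0.0224]
tool_rot: [3.124, -0.01, 0.474]
force: [-2.2, 0.8, 5.3]
grip_width: 0.0162
```

```bash
python3 -m jog '[{"delta_pos":[0,0,0],"spin":0,"claw":0.75},{"delta_pos":[0,0,0],"spin":0,"claw":0.7},{"delta_pos":[0,0,0],"spin":0,"claw":0.6},{"delta_pos":[0,0,0],"spin":0,"claw":0.4},{"delta_pos":[0,0,0],"spin":0,"claw":0.4}]'; python3 -m jog '[{"delta_pos":[0,0,20],"spin":0,"claw":0.4},{"delta_pos":[0,0,60],"spin":0,"claw":0.4},{"delta_pos":[0,0,110],"spin":0,"claw":0.4},{"delta_pos":[0,0,160],"spin":0,"claw":0.4},{"delta_pos":[0,0,200],"spin":0,"claw":0.4},{"delta_pos":[0,0,220],"spin":0,"claw":0.2},{"delta_pos":[0,0,220],"spin":0,"claw":0},{"delta_pos":[0,0,220],"spin":0,"claw":0}]'
python3 - <<'E'
from h import *
import pickle
p=cam('wrist');im=eyes.grab_frame('wrist');pickle.dump((p,im),open('w12.pkl','wb'))
t=eyes.grab_frame('top');s=eyes.grab_frame('scene')
print(bot.observe()['position'])
A=cv2.resize(im[50:330,220:440],None,fx=1.4,fy=1.4)
B=cv2.resize(s[130:290,150:450],(440,235)); C=cv2.resize(t[150:320,165:465],(440,249))
R=np.vstack([B,C]); A=cv2.copyMakeBorder(A,0,R.shape[0]-A.shape[0],0,0,0)
cv2.imwrite('pics/m12.png',np.hstack([A,R]))
E
```

```text
clock: 37.55
position: [0.4894, -0.4134, 0.0223]
tool_rot: [3.124, -0.01, 0.474]
force: [0.2, 0.5, 0.3]
grip_width: 0.0514
clock: 38.35
position: [0.4893, -0.4132, 0.2432]
tool_rot: [3.124, -0.01, 0.474]
force: [-0.9, -0.4, -0.6]
grip_width: 0.0855
[ 0.48909819 -0.41302687  0.24167128]
```

View pics/m12.png

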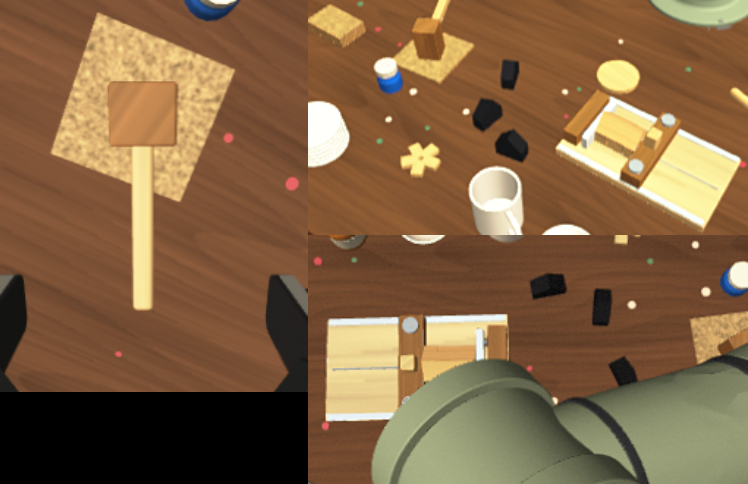

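```bash
python3 - <<'E'
from h import *
import pickle
pt_=cam('top')
ims={'start':cv2.imread('pics/top0.png'),'rows':cv2.imread('pics/top2.png'),'near':pickle.load(open('t3.pkl','rb'))[1],'now':eyes.grab_frame('top')}
for n,im in ims.items():
    o=[]
    for v in (220,222,224):
        g=im[v,262:292].astype(float); w=np.clip(g[:,0]-190,0,None); o.append(262+(w*np.arange(30)).sum()/w.sum())
    # jaw front/back edges near far pin row: bed bright vs jaw dark
    r=im[222,185:262,0].astype(float); d=np.diff(r); print(n,np.round(o,2),'plate y',pt_ and pt(pt_,np.mean(o),222,.049)[1].round(4),'jaw edges',185+np.argmin(d),185+np.argmax(d), pt(pt_,185+np.argmax(d)+.5,222,.05)[1].round(4))
E
```

```text
start [278.01 278.01 278.  ] plate y 0.0341 jaw edges 215 217 0.1742
rows [278.01 278.   278.01] plate y 0.0341 jaw edges 202 204 0.2045
near [281.31 281.37 281.4 ] plate y 0.0264 jaw edges 243 245 0.1092
now [281.43 281.44 281.44] plate y 0.0262 jaw edges 243 245 0.1092
```

```bash
python3 - <<'E'
from h import *
import pickle
now=eyes.grab_frame('top')
for im in (cv2.imread('pics/top0.png'),now): print(im[222,270:296].tolist() and im[222,270:296].mean(1).round().astype(int).tolist())
for f in ('w6.pkl','w7.pkl'):
    p,im=pickle.load(open(f,'rb'))
    for x in (.487,.567):
        us=[proj(p,[x,y,.049]) for y in np.arange(.015,.06,.002)]
        print(f,x,[int(im[int(round(v)),int(round(u))].mean()) for u,v in us])
E
```

```text
[207, 206, 207, 208, 198, 191, 250, 249, 249, 251, 252, 117, 115, 117, 152, 164, 106, 142, 119, 117, 117, 114, 117, 119, 115, 120]
[201, 200, 199, 201, 200, 199, 200, 200, 196, 206, 246, 245, 246, 242, 180, 138, 147, 88, 115, 112, 111, 107, 110, 110, 111, 113]
w6.pkl 0.487 [87, 80, 79, 79, 78, 74, 66, 67, 237, 234, 237, 236, 236, 235, 173, 175, 172, 172, 171, 169, 166, 170, 184]
w6.pkl 0.567 [98, 76, 76, 76, 76, 73, 64, 68, 173, 232, 234, 235, 234, 229, 213, 174, 171, 170, 169, 167, 168, 179, 194]
w7.pkl 0.487 [86, 77, 76, 188, 231, 234, 234, 233, 235, 167, 169, 168, 166, 164, 161, 170, 182, 185, 185, 185, 185, 185, 184]
w7.pkl 0.567 [98, 75, 74, 202, 230, 231, 232, 231, 231, 206, 169, 165, 165, 163, 162, 161, 186, 185, 186, 186, 186, 186, 185]
```

```bash
python3 -m jog '[{"delta_pos":[5,40,0],"spin":0.14,"claw":0},{"delta_pos":[10,85,0],"spin":0.28,"claw":0},{"delta_pos":[15,130,0],"spin":0.42,"claw":0},{"delta_pos":[20,175,0],"spin":0.56,"claw":0},{"delta_pos":[25,220,0],"spin":0.7,"claw":0},{"delta_pos":[30,265,0],"spin":0.84,"claw":0},{"delta_pos":[35,310,0],"spin":0.98,"claw":0},{"delta_pos":[38,355,0],"spin":1.1,"claw":0.3}]'
python3 -m jog '[{"delta_pos":[0,45,0],"spin":0,"claw":0.5},{"delta_pos":[0,90,0],"spin":0,"claw":0.5},{"delta_pos":[0,135,0],"spin":0,"claw":0.5},{"delta_pos":[0,175,-5],"spin":0,"claw":0.5},{"delta_pos":[0,192,-10],"spin":0,"claw":0.5},{"delta_pos":[0,192,-10],"spin":0,"claw":0.5},{"delta_pos":[0,192,-10],"spin":0,"claw":0.5}]'
python3 - <<'E'
from h import *
import pickle
p=cam('wrist');im=eyes.grab_frame('wrist');pickle.dump((p,im),open('w13.pkl','wb'))
q=pickle.load(open('w7.pkl','rb'))
for n,(p,im) in {'w7':q,'now':(p,im)}.items():
  for x in (.487,.567):
    ys=np.arange(.015,.06,.001); g=np.array([im[int(round(v)),int(round(u))].mean() for u,v in [proj(p,[x,y,.049]) for y in ys]]); d=np.diff(g);print(n,x,'plate back/front',ys[np.argmax(d)].round(3),ys[np.argmin(d)].round(3))
  x=.56; ys=np.arange(.08,.18,.001); g=np.array([im[int(round(v)),int(round(u))].mean() for u,v in [proj(p,[x,y,.05]) for y in ys]]); print('jaw face',ys[np.argmin(np.diff(g))].round(3))
  hsv=cv2.cvtColor(im,cv2.COLOR_BGR2HSV);m=((hsv[...,1]<60)&(hsv[...,2]>90)&(hsv[...,2]<215)).astype(np.uint8)
  N,l,s,c=cv2.connectedComponentsWithStats(m)
  for i in range(1,N):
    if s[i,4]>250 and 15<s[i,2]<32 and s[i,3]<32 and c[i][1]<230: print(' disc',s[i],c[i].round(1),'at .058',pt(p,*c[i],.058).round(4),'at .072',pt(p,*c[i],.072).round(4))
E
```

```text
clock: 39.4
position: [0.527, -0.0564, 0.2415]
tool_rot: [3.125, -0.009, 1.579]
force: [1.8, -1.4, -0.6]
grip_width: 0.0734
clock: 40.1
position: [0.5269, 0.1346, 0.2313]
tool_rot: [3.126, -0.008, 1.579]
force: [0.4, -0.6, 1.1]
grip_width: 0.0428
w7 0.487 plate back/front 0.02 0.032
w7 0.567 plate back/front 0.02 0.033
jaw face 0.114
 disc [251 175  25  24 460] [263.  186.5] at .058 [0.4622 0.1321] at .072 [0.4649 0.1351]
 disc [367 176  24  24 454] [378.2 186.9] at .058 [0.5903 0.1329] at .072 [0.5873 0.1359]
now 0.487 plate back/front 0.021 0.034
now 0.567 plate back/front 0.022 0.034
jaw face 0.116
 disc [254 170  23  23 415] [265.3 181.1] at .058 [0.4647 0.1362] at .072 [0.4673 0.1391]
 disc [366 170  23  23 409] [376.6 181.3] at .058 [0.588  0.1366] at .072 [0.5851 0.1395]
```

```bash
python3 - <<'E'
from h import *
import pickle
for f in ('w6.pkl','w7.pkl','w13.pkl'):
  p,im=pickle.load(open(f,'rb')); im=cv2.GaussianBlur(im,(3,1),0).astype(np.float32)
  def edge(x,y0,y1,z,sgn):
    ys=np.arange(y0,y1,.0003); uv=np.float32([proj(p,[x,y,z]) for y in ys]); g=cv2.remap(im,uv[:,:1],uv[:,1:],1).mean(2)[:,0]
    g=np.convolve(g,np.ones(5)/5,'valid'); d=sgn*(g[8:]-g[:-8]); return ys[np.argmax(d)+6]
  for x in (.487,.567): print(f,x,'block back',edge(x,-.03,.0,.05,-1 if 0 else 1).round(4),edge(x,-.03,.0,.05,-1).round(4),'plate',edge(x,.012,.045,.049,1).round(4),edge(x,.02,.055,.049,-1).round(4),'bed +y end',edge(x,.26,.29,.018,-1).round(4))
E
```

```text
w6.pkl 0.487 block back -0.0135 -0.0096 plate 0.0303 0.0422 bed +y end 0.278
w6.pkl 0.567 block back -0.0138 -0.0072 plate 0.0312 0.0434 bed +y end 0.2786
w7.pkl 0.487 block back -0.0132 -0.0078 plate 0.0207 0.0323 bed +y end 0.278
w7.pkl 0.567 block back -0.0129 -0.0072 plate 0.0207 0.0329 bed +y end 0.2783
w13.pkl 0.487 block back -0.0132 -0.0243 plate 0.0216 0.0344 bed +y end 0.278
w13.pkl 0.567 block back -0.0129 -0.006 plate 0.0222 0.0344 bed +y end 0.2783
```

```bash
python3 -m jog '[{"delta_pos":[0,2,-45],"spin":0,"claw":0.5},{"delta_pos":[0,2,-90],"spin":0,"claw":0.5},{"delta_pos":[0,2,-135],"spin":0,"claw":0.5},{"delta_pos":[0,2,-160],"spin":0,"claw":0.5},{"delta_pos":[0,2,-170],"spin":0,"claw":0.5},{"delta_pos":[0,2,-170],"spin":0,"claw":0.5}]' 
python3 -m jog '[{"delta_pos":[0,0,0],"spin":0,"claw":1},{"delta_pos":[0,0,0],"spin":0,"claw":1},{"delta_pos":[0,0,0],"spin":0,"claw":1},{"delta_pos":[0,0,0],"spin":0,"claw":1}]' 60
python3 -m jog '[{"delta_pos":[0,-1,0],"spin":0,"claw":1},{"delta_pos":[0,-2,0],"spin":0,"claw":1},{"delta_pos":[0,-2,0],"spin":0,"claw":1}]'
```

```text
clock: 40.75
position: [0.5271, 0.1347, 0.0612]
tool_rot: [3.126, -0.007, 1.576]
force: [0.2, -0.2, 1.3]
grip_width: 0.0427
clock: 41.15
position: [0.5268, 0.1343, 0.0628]
tool_rot: [3.126, -0.008, 1.576]
force: [-7.5, -3.7, 7.7]
grip_width: 0.0225
clock: 41.45
position: [0.5266, 0.1338, 0.063]
tool_rot: [3.126, -0.009, 1.577]
force: [3.9, 8.7, -25.2]
grip_width: 0.0223
```

```bash
python3 -m jog '[{"delta_pos":[0,-2,0],"spin":0,"claw":1},{"delta_pos":[0,-3,0],"spin":0,"claw":1},{"delta_pos":[0,-3,0],"spin":0,"claw":1}]'; python3 -m jog '[{"delta_pos":[0,-1,0],"spin":0,"claw":1},{"delta_pos":[0,-2,0],"spin":0,"claw":1},{"delta_pos":[0,-2,0],"spin":0,"claw":1}]'
```

```text
clock: 41.75
position: [0.5266, 0.1326, 0.0631]
tool_rot: [3.126, -0.011, 1.579]
force: [7.8, 10.6, -33.4]
grip_width: 0.0222
clock: 42.05
position: [0.5267, 0.1326, 0.0631]
tool_rot: [3.126, -0.012, 1.58]
force: [6.7, 11.9, -34.7]
grip_width: 0.0224
```

```bash
python3 -m jog '[{"delta_pos":[0,-2,1],"spin":0,"claw":1},{"delta_pos":[0,-4,1],"spin":0,"claw":1},{"delta_pos":[0,-4,1],"spin":0,"claw":1}]'; python3 -m jog '[{"delta_pos":[0,-2,0],"spin":0,"claw":1},{"delta_pos":[0,-4,0],"spin":0,"claw":1},{"delta_pos":[0,-4,0],"spin":0,"claw":1}]'
```

```text
clock: 42.35
position: [0.5266, 0.1322, 0.0633]
tool_rot: [3.126, -0.015, 1.584]
force: [15.0, 21.9, -57.2]
grip_width: 0.0225
clock: 42.65
position: [0.5266, 0.1322, 0.0632]
tool_rot: [3.126, -0.019, 1.587]
force: [9.8, 23.0, -38.2]
grip_width: 0.0224
```

```bash
python3 -m jog '[{"delta_pos":[0,0,0],"spin":0,"claw":0.5},{"delta_pos":[0,0,0],"spin":0,"claw":0.5},{"delta_pos":[0,0,25],"spin":0,"claw":0.5},{"delta_pos":[0,0,70],"spin":0,"claw":0.5},{"delta_pos":[0,0,120],"spin":0,"claw":0.5},{"delta_pos":[0,0,168],"spin":0,"claw":0.5},{"delta_pos":[0,0,168],"spin":0,"claw":0.5},{"delta_pos":[0,0,168],"spin":0,"claw":0.5}]' 
python3 - <<'E'
from h import *
p=cam('wrist');raw=eyes.grab_frame('wrist');cv2.imwrite('pics/w14.png',raw);im=cv2.GaussianBlur(raw,(3,1),0).astype(np.float32)
def edge(x,y0,y1,z,sgn):
    ys=np.arange(y0,y1,.0003); uv=np.float32([proj(p,[x,y,z]) for y in ys]); g=cv2.remap(im,uv[:,:1],uv[:,1:],1).mean(2)[:,0]
    g=np.convolve(g,np.ones(5)/5,'valid'); d=sgn*(g[8:]-g[:-8]); return ys[np.argmax(d)+6]
for x in (.487,.567): print(x,'block',edge(x,-.03,.0,.05,1).round(4),'plate',edge(x,.012,.045,.049,1).round(4),edge(x,.02,.055,.049,-1).round(4),'bed',edge(x,.26,.29,.018,-1).round(4))
hsv=cv2.cvtColor(raw,cv2.COLOR_BGR2HSV);m=((hsv[...,1]<60)&(hsv[...,2]>90)&(hsv[...,2]<215)).astype(np.uint8)
N,l,s,c=cv2.connectedComponentsWithStats(m)
for i in range(1,N):
    if s[i,4]>250 and 15<s[i,2]<32 and s[i,3]<32 and c[i][1]<230: print('disc',s[i],pt(p,*c[i],.058).round(4))
E
```

```text
clock: 43.45
position: [0.527, 0.1322, 0.2327]
tool_rot: [3.124, -0.021, 1.587]
force: [-1.2, 0.5, -0.9]
grip_width: 0.0427
0.487 block -0.0132 plate 0.0204 0.0326 bed 0.2777
0.567 block -0.0132 plate 0.0207 0.0332 bed 0.2783
disc [254 171  23  23 412] [0.4647 0.1347]
disc [365 172  23  22 408] [0.588  0.1351]
```

```bash
python3 -c "
from workcell import bot
print(bot.job_done())"
```

```text
the job is handed in; nothing more can be done
None
```

The job is done and handed in at about 43.5 s of the 208 s allowed. One check failed on the way and I mended it, but out of the order you asked for.

- **Houses:** There were three, house1, house2 and house4. I opened the jaw fully and stood them in a row on the centre line. I then slid the jaw up until the force rose sharply, from about 9 N to 21 N, with the plate measured about 10 mm back.
- **Pins:** The near pin went home with one mallet blow and the far pin with two. The last blow on each pin met a hard stop, at 63 N and 47 N. The pictures put both heads at their home height.
- **Mallet:** It stands flat on its head on the cork pad. It turned about 0.1 rad in the gripper during the near blow and settled flat when I let it go.
- **Check that failed:** After the blows, the plate had come 1–2 mm off its stop, apparently because the near blow kicked the jaw back. The far pin was therefore knocked with the row slightly slack. I took the knob again and pushed the jaw about 2 mm, until the force rose to 23 N without further movement.
- **Final reading:** After that push the plate matched its earlier stop position within 0.3 mm, and both pins were still home. A coarser estimate from the top camera, made before it, gave 8–9 mm of plate travel.
- **Rest of the table:** I saw nothing else moved in the last pictures, but I did not measure it.

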